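# Clamp a feed roller in the gauge with the inner knob only

## Robot

A 7-joint arm with a two-finger parallel gripper is mounted at the origin on the work surface. World frame = base frame: x ahead of the robot, y to its left, z up, the work surface at z = 0. Lengths are in mm, angles in rad, forces in N, time in s.
With the tool pointing down it reaches from about 400 to 875 mm from the base axis. Payload 4.4 kg.
Tool frame: the origin (TCP) lies at the very end of the fingers, on their centre line; the grasp point (between the pads) lies behind it (ctrl.hold_point_z is the z of the grasp point in the tool frame, in mm); z points along the fingers, y is the direction in which the jaws open and shut (so a half turn about z gives the same grasp; the last joint's range is limited). The gripper opens to 85 mm and grips with 20 to 120 N. Pads are 22 mm wide; open, the fingers measure 114 mm over their backs; the gripper's body (76 mm by 85 mm) begins 54 mm behind the grasp point. The pads swing forward as they close: fully open they stand 13 mm farther back than shut.
Start: joints at [1.25, 0.628, 0.038, 1.517, -0.027, 0.996, -0.02], TCP at [163.861, -629.021, 231.313] pointing down, gripper open.
Joint ranges: [-3.06, 3.06], [-0.37, 2.12], [-1.25, 1.32], [0.18, 2.47], [-1.1, 4.24], [0.23, 1.98], [-2.94, 2.94]. Speed limits (rad/s): [2.57, 2.57, 3.14, 3.14, 3.14, 3.14, 3.14].

## Interface

Orientations are given as [roll, pitch, yaw] about the fixed x, y, z axes, in that order (R = Rz(yaw) Ry(pitch) Rx(roll)).
In Python, from cell import ctrl, vision gives the robot as it stands.
- The arm moves only by the shell command python3 -m crank 'ROWS' [OPENING]. ROWS is JSON, a list of rows, each an object of numbers: "x", "y", "z": the shift along the tool's x, y, z in cm; "spin": the turn about the tool's z in rad. A call has 1 to 5 rows; each row shifts and turns the commanded pose from where the row before left it, along the tool's axes as they then stand; what a row does not reach is not made up. A row lasts 1/10 s, in which the tool goes at most 50 mm and 8.59 degrees, less where a joint would pass 70% of its speed; a pose out of reach is approached as far as the arm can. A call is refused whole if a number of a shift passes 5 or a number of a turn 0.15, either way. A call with a gripper value outside its range is refused whole. OPENING is the opening in per cent of the stroke, from 0 (shut) to 100 (fully open), set as the call begins (- or left out, the last holds). The fingers move at their own pace and stop on an object; the grip force is fixed at half the most. Time passes only in rows, so rows that do not move let the fingers close. It gives the time, the measured TCP pose, the force and the opening at its end, in the units of the state.
- ctrl.read_state(): the state, without advancing time (a new reading comes with each control period).
- vision.get_image(name): name is "side" or "top" or "wrist"; returns the picture (384x512x3 uint8, blue, green, red); there is no depth.
- vision.calibration(name): a dict with "vfov" (degrees; the focal length in pixels is half the picture's height over the tangent of half this angle, whatever the lens; pixels are square), "cx", "cy" (the principal point, pixels), "distortion" ([k1, k2, p1, p2, k3] as OpenCV has them; the pictures are not rectified), "eye" and "rotation" of the camera in the world. Camera axes: x right, y up, looking along -z (the intrinsics and any distortion apply to the point x, -y, -z); pixel columns grow to the right and rows downward; lengths in mm; the calibration is good to about 2 mm. A picture is of the moment at which its call begins: read the wrist's pose just before it. calibration takes no time and is no camera call; for the wrist camera it gives the pose at the moment of the call.
- ctrl.finish_job(): hands the job in, once; it reports no verdict.
Trained networks look in the newest picture that a camera, given by its name, has taken for a name from the list of things; names that differ only in an ending like _2 or _b are one class to them, and where a whole thing is asked for, a point or a joint stands for the part that bears it (a point fixed in the world has none). Each returns a list of dicts, best first, with "score" (0 to 1); they miss things now and then, are a little off and sometimes report something else, mostly with a low value. They report only what shows in the picture. A call takes as long as a camera call. They do not tell look-alikes from the thing itself.
- vision.boxes_of(name, camera): "extent" ([left, top, right, bottom] in pixels, round what is visible of it).
- vision.regions_of(name, camera): "mask" (384x512 bool, what is visible of it) and "extent" ([left, top, right, bottom] in pixels, round what is visible of it).
- vision.place_of(name, camera): "point" ([column, row] in pixels: a listed point, or the origin of a listed thing).
The state is a dict: "clock": time; "qpos": joint angles; "qd": joint speeds; "tau": joint torques, N m; "eef_pos": TCP position; "tool_rot": TCP orientation; "force": force on the tool from outside, world axes, zero at the start; "torque": the same for the moment, N m; "width": finger opening in mm.
Only numpy, scipy, OpenCV 4.12 (cv2) and the standard library are available. Lean on these libraries where they do the work, as an engineer would, in place of code of your own. Each camera call takes 0.05 s, during which the arm holds its last target.

## Task

Stand the orange roller upright in the gauge's blue V-block, between V-block and spindle, and let go of it. Then turn only the small black inner knob clockwise until the spindle presses the roller gently into the V with about 12 N (never more than 24 N), and let go. Leave the silver outer ring around the knob as it is set, and leave the other things on the bench alone.

Things in the scene. Friction and masses are not known exactly. Their poses are not given: they have to be found in the camera images.
- roller_center (a point): centre (half-way up) of the orange roller: a plain cylinder 26 mm in diameter and 60 mm tall, about 0.09 kg, standing on end on the bench at the start. Grey and blue rollers of the same size stand nearby (at least 70 mm between centres).
- gauge: the gauge, fixed to the bench: a dark base plate 120 x 250 x 15 mm; origin at the centre of its underside, z up. Along its y axis: white knob housing (80 x 80 mm, top 55 mm above the bench, centred at y = -70 mm), the spindle coming out of it towards +y (axis 27 mm above the bench, end disc 18 mm wide), the seat, the V-block. Its x axis runs across.
- seat (a point): where the roller's centre is when it stands on the base plate fully in the V: 45 mm above the bench, gauge y = +45 mm; axes as the gauge. Where the spindle's end stands is not measured: at the start it is 8 to 16 mm short of a roller sitting fully in the V. Setting the roller down 3 mm short of the seat (gauge -y) clears both; the spindle then slides it in.
- anvil: blue V-block: two upright faces at 45 degrees opening towards the spindle (gauge -y), 24 mm high, reaching 22 mm to either side, so the upper 36 mm of a seated roller stand free. Origin 30 mm below the seat, on the base plate. It gives towards gauge +y on a stiff spring, 8 N per mm.
- knob_top (a point): centre of the top face of the black inner knob: upright cylinder 24 mm in diameter, top 94 mm above the bench and 27 mm above the ring's top face. Clockwise from above advances the spindle 8 mm per rad, 1 to 2.3 rad in all. Turning torque: 0.18 N m free (a hand that pauses feels less), rising by 0.008 N m per newton of spindle force (by 0.1 N m at 12 N). Friction holds it where it is left.
- ring_mark (a point): red mark on the top face of the silver outer ring (58 mm in diameter, 12 mm high, top 67 mm above the bench), 27 mm from the axis it shares with the knob. The ring turns very easily (0.02 N m); the mark may shift by no more than 3 mm.
- roller_grey_center (a point): centre of the grey roller, same size as the orange one; leave it standing where it is.
- roller_blue_center (a point): centre of the blue roller, same size as the orange one; leave it standing where it is.
- gearwheel: white plastic gear wheel, 52 mm in diameter, 24 mm high, on the bench; origin under its centre; leave alone.
- screwdriver: screwdriver lying on the bench, about 200 mm long; leave alone.
- cleaner: white bottle of cleaner with a red cap, 60 mm in diameter, 110 mm tall; origin under its centre; leave alone.
- screwcup: yellow cup, 70 mm in diameter, 50 mm tall; origin under its centre; leave alone.
Mind the look-alikes: they are no part of the job. Of the things that look like the part that bears roller_center, the larger one is meant.

How it is judged (in metres and radians):
On the way, in this order (a step that is already met when the one before it is completed fails the run):
1. the orange roller stands upright on the base plate between V-block and spindle, within 16 mm of its seat, released and not yet clamped (horizontal distance between roller_center and seat below 0.016 m and height (world z) of roller_center below 0.048 m and angle between roller_center's own z axis and vertical below 0.1 rad and contact force between the fingers and anything else below 0.05 N and contact force between anvil and anything else below 4 N), for 0.2 s.
2. the spindle presses the roller into the V with 6 to 18 N (contact force between anvil and anything else between 6 and 18 N and horizontal distance between roller_center and seat below 0.006 m), for 0.2 s.
At the end, for the whole second after the job is handed in: The orange roller stands upright (within 0.1 rad) on the base plate, within 6 mm of its seat in the V-block, pressed into it by the spindle with 6 to 18 N; the ring's mark is within 3 mm of where it was; the robot has let go (all of step 2 and height (world z) of roller_center below 0.048 m and angle between roller_center's own z axis and vertical below 0.1 rad and distance of ring_mark from where it was at the start of the episode below 0.003 m); the robot touches nothing.
It fails at once if the outer ring is dragged: its mark shifts by more than 3 mm (distance of ring_mark from where it was at the start of the episode above 0.003 m).
It fails at once if the V-block is pressed with more than 24 N (contact force between anvil and anything else above 24 N).
It fails at once if another thing on the bench is moved by more than 20 mm (distance of any of roller_grey_center, roller_blue_center, gearwheel, screwdriver, cleaner, screwcup from where it was at the start of the episode above 0.02 m).
It also fails if it takes over 72 s, if anything falls off the work surface, if the arm or the gripper's body presses on something with over 40 N, if the wrist force passes 120 N, or if a joint passes its speed limit or range.

## Working session

There is one attempt and no reset: what is moved stays moved. The work goes in short steps, Python scripts to look and compute and a shell command to move; the robot and the scene stay as the last step left them, time stands still between calls to the robot, and variables do not carry over. Pictures are saved under pics/ and viewed, and the job is handed in when it is done.

```bash
ls; mkdir -p pics; python3 - <<'E'
from cell import ctrl, vision
import cv2
print(ctrl.read_state(), ctrl.hold_point_z)
for n in ("side","top","wrist"):
    cv2.imwrite(f"pics/a_{n}.png",vision.get_image(n)); print(n,vision.calibration(n))
E
```

```text
pics
{'clock': 0.0, 'qpos': array([ 1.25020084,  0.62931773,  0.03842696,  1.51841344, -0.0270126 ,
        0.99628732, -0.01998637]), 'qd': array([-0.00087328,  0.00033627,  0.00012508,  0.00117493, -0.00100582,
       -0.00051309,  0.00072511]), 'tau': array([-4.27923387e-04, -5.63399506e+01,  1.22637190e+00, -1.93448961e+01,
        1.10356836e-02,  1.05149823e-02, -1.84406943e-06]), 'eef_pos': array([ 163.70769116, -628.38111458,  230.39268418]), 'tool_rot': array([-3.13968417e+00,  5.24432465e-06,  2.54813368e-01]), 'force': array([ 1.40055985, -0.10175697, -0.28663961]), 'torque': array([-0.01977669, -0.02782079, -0.0014506 ]), 'width': 85.54467731295445} -18.700000000000003
side {'vfov': 49.865822143839125, 'cx': 261.53470734905835, 'cy': 191.89131698699032, 'distortion': array([-0.05680335,  0.        ,  0.        ,  0.        ,  0.        ]), 'eye': array([209.15149602, 670.73188599, 688.9315896 ]), 'rotation': array([ 0.88261838, -0.0054724 , -2.61464626])}
top {'vfov': 47.31683428353826, 'cx': 252.6125142038076, 'cy': 190.37103438682314, 'distortion': array([0.02673571, 0.        , 0.        , 0.        , 0.        ]), 'eye': array([ 445.03330607,   23.62311873, 1291.2046132 ]), 'rotation': array([ 0.12278761,  0.00328148, -1.58174769])}
wrist {'vfov': 65.36463771712175, 'cx': 254.32960212135998, 'cy': 185.73621226300276, 'distortion': array([-0.00040333,  0.        ,  0.        ,  0.        ,  0.        ]), 'eye': array([ 236.99145225, -610.25979018,  373.76749531]), 'rotation': array([-0.29719131,  0.00216194, -1.31516837])}
```

View pics/a_side.png

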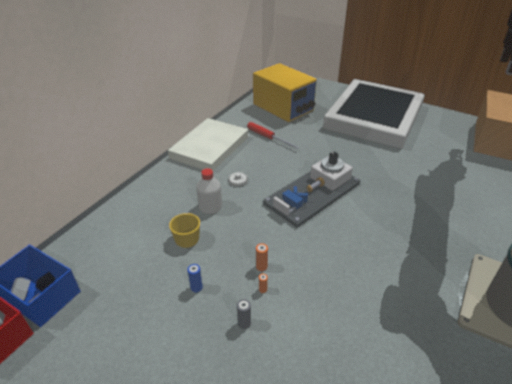

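View pics/a_top.png

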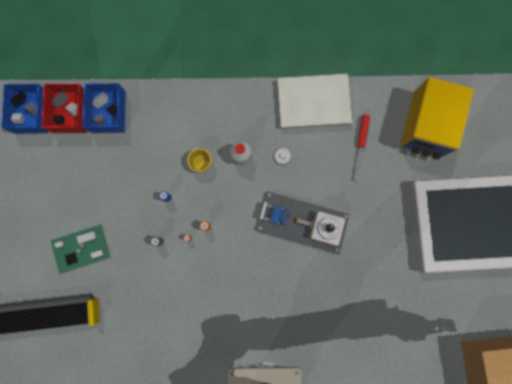

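View pics/a_wrist.png

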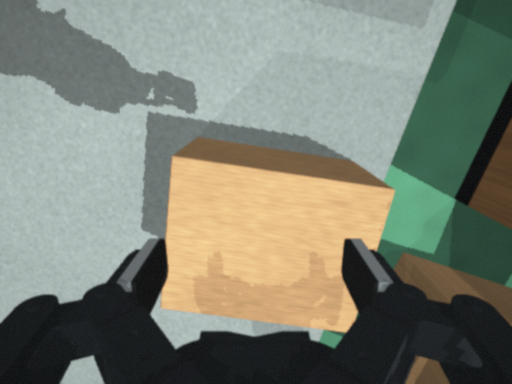

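The orange target is the larger roller, at top (204,226) and side (262,257). Its small look-alike is at top (187,238). The gauge is at about top (302,222), with its V-block end to the left. The wrist camera only sees a box for now.

```bash
cat > h.py <<'E'
import numpy as np, cv2
from cell import ctrl, vision
from scipy.spatial.transform import Rotation as Ro
def cam(n):
    c=vision.calibration(n); f=192/np.tan(np.radians(c['vfov']/2))
    K=np.array([[f,0,c['cx']],[0,f,c['cy']],[0,0,1.]])
    return K,np.array(c['distortion']),np.array(c['eye']),Ro.from_euler('xyz',c['rotation']).as_matrix()
def ray(C,p):
    K,d,e,R=C
    u=cv2.undistortPoints(np.array([[p]],float),K,d)[0,0]
    return R@np.array([u[0],-u[1],-1.])
def onz(C,p,z):
    r=ray(C,p); return C[2]+r*(z-C[2][2])/r[2]
def proj(C,P):
    K,d,e,R=C
    q=(np.atleast_2d(P)-e)@R; q=q*[1,-1,-1]
    return cv2.projectPoints(q.reshape(-1,1,3),np.zeros(3),np.zeros(3),K,d)[0][:,0]
def tri(Cs,ps):
    A=np.zeros((3,3));b=np.zeros(3)
    for C,p in zip(Cs,ps):
        r=ray(C,p);r/=np.linalg.norm(r);M=np.eye(3)-np.outer(r,r);A+=M;b+=M@C[2]
    return np.linalg.solve(A,b)
E
python3 - <<'E'
from h import *
ims={n:vision.get_image(n) for n in("side","top")}
Cs=[cam("side"),cam("top")]
for n in ["roller_center","gauge","seat","anvil","knob_top","ring_mark","roller_grey_center","roller_blue_center","gearwheel","screwdriver","cleaner","screwcup"]:
    print(n)
    for c,C in zip(("side","top"),Cs):
        for d in vision.place_of(n,c)[:3]: 
            z=dict(roller_center=30,gauge=0,seat=45,anvil=15,knob_top=94,ring_mark=67,roller_grey_center=30,roller_blue_center=30).get(n,0)
            print("  ",c,round(d['score'],2),np.round(d['point'],1),onz(C,d['point'],z).round(1))
print(ctrl.read_state()['clock'])
E
```

```text
roller_center
   side 0.77 [257.8 257.6] [506.2 168.7  30. ]
   top 0.66 [203.8 226.2] [498.7 167.3  30. ]
   top 0.36 [188.6 237.9] [465.8 210.6  30. ]
   top 0.25 [244.2 152.4] [713.1  49.5  30. ]
gauge
   side 0.57 [338.6 158.4] [ 510.7 -303.5    0. ]
   side 0.55 [313.  193.6] [ 507.7 -117.8    0. ]
   top 0.77 [299.  220.1] [ 514.8 -109.4    0. ]
seat
   side 0.91 [300.4 185.7] [528.4 -78.5  45. ]
   side 0.42 [299.9 198.2] [508.2 -34.3  45. ]
   top 0.63 [289.9 218. ] [518.6 -79.   45. ]
anvil
   side 0.62 [298.9 195.9] [528.3 -74.   15. ]
   side 0.56 [336.6 160.5] [ 505.1 -269.5   15. ]
   top 0.58 [287.5 219.2] [516.9 -74.5  15. ]
   top 0.58 [202.8 227.7] [495.  171.9  15. ]
knob_top
   side 0.44 [334.6 151.8] [ 489.7 -193.2   94. ]
   side 0.18 [300.5 195. ] [489.2   8.6  94. ]
   top 0.4 [329.4 225.7] [ 493.6 -181.9   94. ]
ring_mark
   side 0.74 [195.5 278.2] [564.8 301.4  67. ]
   side 0.72 [336.5 160.9] [ 481.8 -195.1   67. ]
   top 0.62 [338.1 225.4] [ 495.3 -210.8   67. ]
roller_grey_center
   side 0.79 [247.3 313.9] [452.6 297.6  30. ]
   top 0.66 [243.  150.5] [718.8  53.   30. ]
   top 0.4 [158.1 239.8] [461.5 297.7  30. ]
roller_blue_center
   side 0.64 [194.4 279.5] [585.9 283.2  30. ]
   top 0.66 [162.7 192.1] [598.6 286.6  30. ]
   top 0.55 [156.9 239.1] [463.5 301.1  30. ]
   top 0.41 [289.4 216. ] [525.2 -79.   30. ]
gearwheel
   side 0.55 [239.  183.3] [697.8 -56.    0. ]
   top 0.78 [282.6 155.5] [708.7 -64.9   0. ]
screwdriver
   side 0.8 [273.3 140. ] [ 723.3 -293.2    0. ]
   top 0.42 [198.7 162.7] [689.7 186.5   0. ]
cleaner
   side 0.93 [210.8 210. ] [700.4  70.4   0. ]
   top 0.86 [241.  152.1] [720.5  59.7   0. ]
   top 0.72 [355.4 150. ] [ 722.8 -283.1    0. ]
screwcup
   side 0.88 [187.3 237.7] [691.3 176.5   0. ]
   top 0.85 [197.1 164.4] [684.5 191.2   0. ]
   top 0.2 [204.9 227.9] [495.  167.5   0. ]
1.45
```

```bash
python3 -m crank '[{"z":-5},{"x":3.8,"y":-3.1},{"x":3.8,"y":-3.1},{"x":3.8,"y":-3.1},{"x":3.8,"y":-3.1}]'; python3 -m crank '[{"x":3.8,"y":-3.1},{"x":3.8,"y":-3.1},{"x":3.8,"y":-3.1},{"x":3.8,"y":-3.1},{"x":3.8,"y":-3.1}]'
```

```text
invalid input at $[0]: expected keys x, y, z, spin
invalid input at $[0]: expected keys x, y, z, spin
```

```bash
python3 -m crank '[{"x":0,"y":0,"z":-5,"spin":0},{"x":3.8,"y":-3.1,"z":0,"spin":0},{"x":3.8,"y":-3.1,"z":0,"spin":0},{"x":3.8,"y":-3.1,"z":0,"spin":0},{"x":3.8,"y":-3.1,"z":0,"spin":0}]'; python3 -m crank '[{"x":3.8,"y":-3.1,"z":0,"spin":0},{"x":3.8,"y":-3.1,"z":0,"spin":0},{"x":3.8,"y":-3.1,"z":0,"spin":0},{"x":3.8,"y":-3.1,"z":0,"spin":0},{"x":3.8,"y":-3.1,"z":0,"spin":0}]'
```

```text
clock: 1.95
eef_pos: [280.6, -469.1, 281.6]
tool_rot: [3.141, -0.0, 0.254]
force: [0.9, -0.9, 0.4]
width: 85.5
clock: 2.45
eef_pos: [425.5, -271.2, 281.7]
tool_rot: [3.141, -0.001, 0.255]
force: [1.0, -0.2, 0.3]
width: 85.5
```

```bash
python3 -m crank '[{"x":3.8,"y":-3.1,"z":0,"spin":0},{"x":3.8,"y":-3.1,"z":0,"spin":0},{"x":3.8,"y":-3.1,"z":0,"spin":0},{"x":0,"y":0,"z":0,"spin":0},{"x":0,"y":0,"z":0,"spin":0}]'; python3 - <<'E'
from h import *
cv2.imwrite("pics/b.png",vision.get_image("wrist")); C=cam("wrist"); print(C[2],ctrl.read_state()['eef_pos'],ctrl.read_state()['qpos'])
for n,z in dict(gauge=0,seat=45,anvil=15,knob_top=94,ring_mark=67).items():
  for d in vision.place_of(n,"wrist")[:3]: print(n,round(d['score'],2),np.round(d['point'],1),onz(C,d['point'],z).round(1))
E
```

```text
clock: 2.95
eef_pos: [511.8, -152.9, 281.2]
tool_rot: [-3.142, 0.0, 0.258]
force: [-1.3, 0.4, -0.9]
width: 85.4
[ 584.24842251 -136.02959725  424.32007739] [ 510.96463994 -154.63994633  281.24256549] [ 0.28647618  0.40522171 -0.06521681  1.77515656  0.03240306  0.96271128
 -1.1079226 ]
gauge 0.63 [227.5 145.4] [ 506.6 -116.8    0. ]
seat 0.77 [196.1 128.7] [525.4 -76.   45. ]
seat 0.53 [226.7 145.1] [ 514.9 -117.7   45. ]
seat 0.39 [272.5 192.2] [ 468.9 -191.2   45. ]
anvil 0.85 [198.3 131.5] [517.8 -74.9  15. ]
knob_top 0.78 [272.  188.9] [ 487.5 -182.4   94. ]
knob_top 0.71 [408.8  13.6] [ 695.4 -263.6   94. ]
ring_mark 0.62 [297.5 183.7] [ 494.2 -215.1   67. ]
ring_mark 0.25 [ 9.1 96.4] [510.5 134.9  67. ]
```

View pics/b.png

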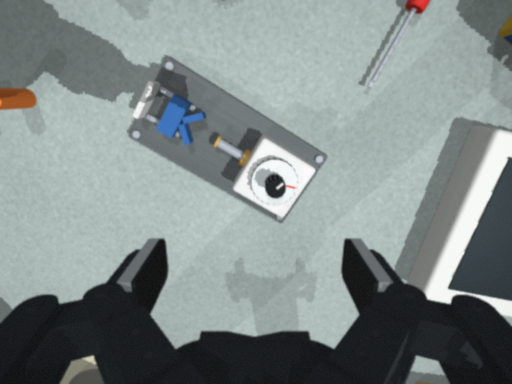

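```bash
python3 - <<'E'
import cv2
i=cv2.imread("pics/b.png")[40:240,115:345]
cv2.imwrite("pics/b2.png",cv2.resize(i,None,fx=3,fy=3,interpolation=cv2.INTER_CUBIC))
E
```

```text
(no output)
```

View pics/b2.png

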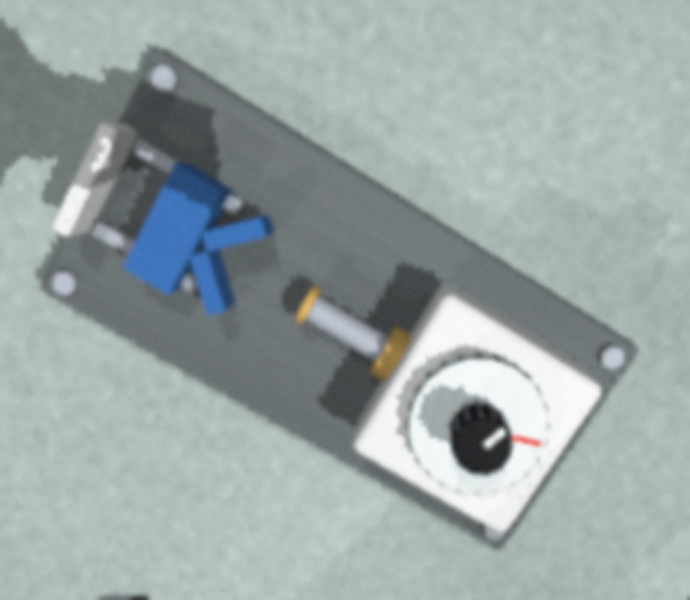

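```bash
cat > gfit.py <<'E'
from h import *
from scipy.optimize import least_squares
def fit(C,obj,px,free_z=True):
    obj=np.array(obj,float);px=np.array(px,float)
    def W(p): return Ro.from_euler('z',p[2]).apply(obj)+[p[0],p[1],p[3] if free_z else 0]
    r=least_squares(lambda p:(proj(C,W(p))-px).ravel(),[510,-115,-.25,0],loss='soft_l1')
    return r.x,(proj(C,W(r.x))-px)
E
python3 - <<'E'
from gfit import *
C=cam("wrist")
crop=np.array([(150,45),(638,346),(500,547),(43,285),(450,292),(602,388),(505,535),(357,448),(482,444),(482,425)],float)
px=(crop+.5)/3-.5+[115,40]
obj=[(60,125,15),(60,-125,15),(-60,-125,15),(-60,125,15),(40,-30,55),(40,-110,55),(-40,-110,55),(-40,-30,55),(0,-70,94),(0,-70,67)]
# x across: check handedness
for fz in (1,0):
    p,res=fit(C,obj,px,fz); print(p.round(3)); print(res.round(1).tolist())
R=Ro.from_euler('z',p[2])
for n,o in dict(seat=(0,45,45),place=(0,42,45),knob=(0,-70,94)).items(): print(n,(R.apply(o)+[p[0],p[1],0]).round(1))
E
```

```text
[ 5.08855e+02 -1.20608e+02 -2.94000e-01 -4.24800e+00]
[[3.2, 0.3], [0.6, 0.4], [0.2, 0.6], [-0.2, 1.0], [-0.9, -0.9], [1.3, -0.4], [-0.2, -0.1], [-2.2, -0.5], [0.4, -0.0], [-1.1, -0.1]]
[ 5.09515e+02 -1.20048e+02 -2.90000e-01  0.00000e+00]
[[1.6, -0.6], [1.2, 0.1], [0.5, 1.1], [-1.8, 1.2], [-1.2, -1.2], [1.8, -0.5], [0.1, 0.4], [-2.6, -0.1], [0.4, 0.3], [-1.1, 0.1]]
seat [522.4 -76.9  45. ]
place [521.5 -79.8  45. ]
knob [ 489.5 -187.1   94. ]
```

The gauge lies diagonally: V-block at wrist (180,115), knob at (275,187), red mark at (291,187). Next I'll go to the orange roller for a closer look.

```bash
python3 -m crank '[{"x":1.1,"y":-4.7,"z":0,"spin":0},{"x":1.1,"y":-4.7,"z":0,"spin":0},{"x":1.1,"y":-4.7,"z":0,"spin":0},{"x":1.1,"y":-4.7,"z":0,"spin":0},{"x":1.1,"y":-4.7,"z":0,"spin":0}]' 60; python3 -m crank '[{"x":1.1,"y":-4.7,"z":0,"spin":0},{"x":1.1,"y":-4.7,"z":0,"spin":0},{"x":0,"y":0,"z":0.8,"spin":-0.145},{"x":0,"y":0,"z":0.8,"spin":-0.145},{"x":0,"y":0,"z":0.8,"spin":-0.145}]';python3 -m crank '[{"x":0,"y":0,"z":0.8,"spin":-0.145},{"x":0,"y":0,"z":0.8,"spin":-0.145},{"x":0,"y":0,"z":0.8,"spin":-0.145},{"x":0,"y":0,"z":0.8,"spin":-0.145},{"x":0,"y":0,"z":0.8,"spin":-0.145}]';python3 -m crank '[{"x":0,"y":0,"z":0.8,"spin":-0.145},{"x":0,"y":0,"z":0,"spin":0},{"x":0,"y":0,"z":0,"spin":0}]'; python3 - <<'E'
from h import *
cv2.imwrite("pics/c.png",vision.get_image("wrist")); C=cam("wrist"); s=ctrl.read_state();print(C[2],s['eef_pos'],s['qpos'])
for n,z in dict(roller_center=30).items():
  for d in vision.regions_of(n,"wrist")[:3]: print(n,round(d['score'],2),d['extent'])
  for d in vision.place_of(n,"wrist")[:3]: print(n,round(d['score'],2),np.round(d['point'],1),onz(C,d['point'],z).round(1))
E
```

```text
clock: 3.75
eef_pos: [505.2, 88.0, 281.6]
tool_rot: [3.141, -0.001, 0.253]
force: [0.5, 1.0, -0.9]
width: 51.5
clock: 4.25
eef_pos: [503.0, 183.4, 257.1]
tool_rot: [3.141, 0.0, 0.696]
force: [0.6, -0.0, -0.7]
width: 51.4
clock: 4.75
eef_pos: [503.3, 182.6, 217.1]
tool_rot: [3.141, 0.0, 1.419]
force: [0.8, 0.9, 0.3]
width: 51.4
clock: 5.05
eef_pos: [503.2, 182.9, 209.4]
tool_rot: [-3.141, 0.0, 1.555]
force: [-0.6, 0.4, 0.4]
width: 51.2
[504.96065333 257.86012511 352.85371655] [503.38318382 183.20089112 209.69897807] [-0.08798712  0.52541187 -0.46483872  1.85313694  0.30879333  0.83391729
 -0.72350793]
roller_center 0.8 [237.5, 166.4, 262.9, 200.3]
roller_center 0.68 [208.0, 124.0, 232.9, 143.0]
roller_center 0.74 [252.4 180.3] [502.1 165.3  30. ]
roller_center 0.57 [218.3 134. ] [466.4 217.4  30. ]
roller_center 0.54 [336.2  67.2] [588.3 282.5  30. ]
```

View pics/c.png

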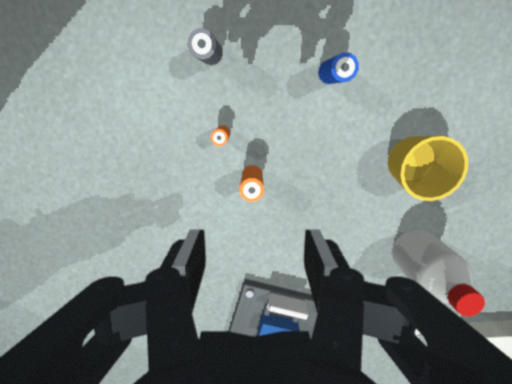

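```bash
python3 - <<'E'
from h import *
C=cam("wrist"); im=cv2.imread("pics/c.png")
g=cv2.cvtColor(im,cv2.COLOR_BGR2HSV); m=((g[...,0]<16)&(g[...,1]>110)&(g[...,2]>150)).astype(np.uint8)
m[:155]=0;m[215:]=0;m[:,:230]=0;m[:,280:]=0
ys,xs=np.nonzero(m);print(xs.min(),xs.max(),ys.min(),ys.max())
print(onz(C,(251.3,189.5),60),onz(C,(252,170),0))
cv2.imwrite("pics/c2.png",cv2.resize(im[150:220,220:290],None,fx=8,fy=8))
E
```

```text
239 263 177 201
[501.1252717  164.39884601  60.        ] [501.61767641 170.03127734   0.        ]
```

View pics/c2.png

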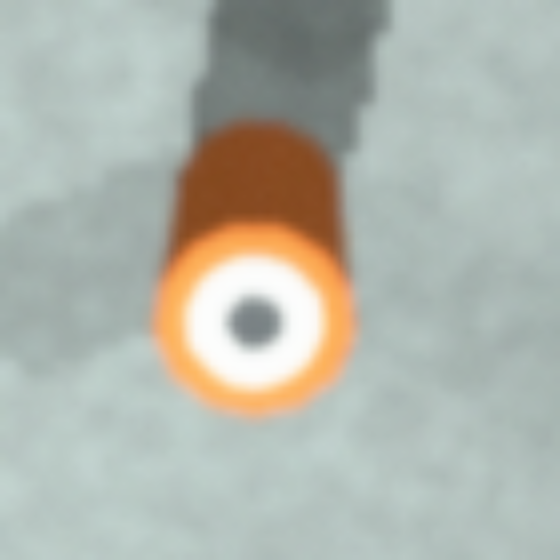

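```bash
python3 -m crank '[{"x":-1.8,"y":-0.2,"z":0,"spin":0},{"x":0,"y":0,"z":4.5,"spin":0},{"x":0,"y":0,"z":4.5,"spin":0},{"x":0,"y":0,"z":4.5,"spin":0},{"x":0,"y":0,"z":0,"spin":0}]';  python3 - <<'E'
from h import *
cv2.imwrite("pics/d.png",vision.get_image("wrist")); C=cam("wrist"); s=ctrl.read_state();print(C[2],s['eef_pos'],s['qpos'])
E
```

```text
clock: 5.7
eef_pos: [497.0, 164.0, 69.9]
tool_rot: [-3.132, 0.004, 1.559]
force: [-0.6, -0.1, -0.4]
width: 51.3
[501.1151238  240.14414798 215.76900656] [499.05717547 165.17187762  72.79420254] [-0.14846787  0.71548465 -0.34101612  1.98271356  0.45491993  0.52321713
 -0.82333126]
```

View pics/d.png

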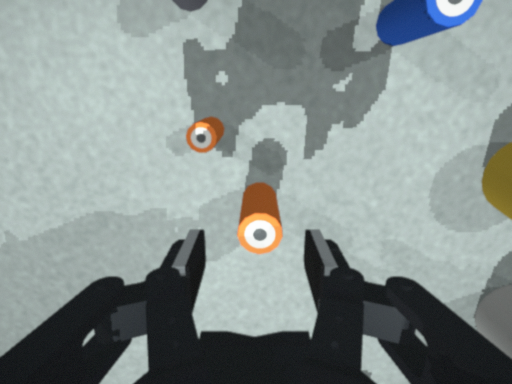

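```bash
python3 - <<'E'
from h import *
C=cam("wrist");s=ctrl.read_state();print(s['clock'],s['eef_pos'],s['tool_rot'],C[2])
print(onz(C,(260,234),60))
E
```

```text
5.75 [499.05717547 165.17187762  72.79420254] [-3.13680057e+00  2.33073200e-03  1.55961634e+00] [501.1151238  240.14414798 215.76900656]
[503.01316277 162.98827922  60.        ]
```

```bash
python3 -m crank '[{"x":-0.2,"y":0.1,"z":0,"spin":0},{"x":0,"y":0,"z":2,"spin":0},{"x":0,"y":0,"z":2.1,"spin":0},{"x":0,"y":0,"z":0,"spin":0},{"x":0,"y":0,"z":0,"spin":0}]';  python3 - <<'E'
from h import *
cv2.imwrite("pics/e.png",vision.get_image("wrist")); s=ctrl.read_state();print(s['eef_pos'])
E
```

```text
clock: 6.25
eef_pos: [503.2, 164.2, 35.4]
tool_rot: [3.138, -0.001, 1.559]
force: [0.4, -0.0, 0.3]
width: 51.1
[503.34466198 164.26408148  35.54077006]
```

View pics/e.png

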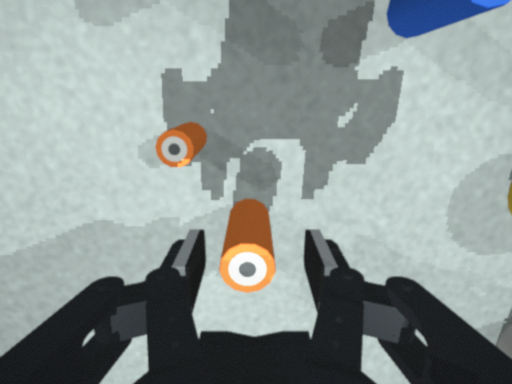

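```bash
python3 - <<'E'
from h import *
C=cam("wrist"); print(onz(C,(248,268.5),60))
E
python3 -m crank '[{"x":-0.1,"y":-0.1,"z":0.3,"spin":0},{"x":0,"y":0,"z":0,"spin":0}]'; python3 -m crank '[{"x":0,"y":0,"z":0,"spin":0},{"x":0,"y":0,"z":0,"spin":0},{"x":0,"y":0,"z":0,"spin":0},{"x":0,"y":0,"z":0,"spin":0},{"x":0,"y":0,"z":0,"spin":0}]' 0;python3 -m crank '[{"x":0,"y":0,"z":0,"spin":0},{"x":0,"y":0,"z":0,"spin":0}]'
```

```text
[501.1118492  163.29744385  60.        ]
clock: 6.5
eef_pos: [501.1, 162.6, 31.1]
tool_rot: [3.14, -0.0, 1.559]
force: [0.3, -1.0, -0.7]
width: 51.4
clock: 7.0
eef_pos: [500.9, 162.8, 30.7]
tool_rot: [3.141, 0.0, 1.56]
force: [-0.5, -0.7, 5.2]
width: 24.6
clock: 7.2
eef_pos: [500.9, 162.8, 30.7]
tool_rot: [3.141, 0.0, 1.56]
force: [-1.0, 0.0, 6.3]
width: 24.4
```

```bash
python3 -m crank '[{"x":0,"y":0,"z":-3,"spin":0},{"x":0,"y":0,"z":-4,"spin":0},{"x":0,"y":0,"z":-4,"spin":0},{"x":-2,"y":0,"z":-4,"spin":0},{"x":-4,"y":0,"z":0,"spin":0}]'; python3 -m crank '[{"x":-4.5,"y":0,"z":0,"spin":0},{"x":-4.5,"y":0,"z":0,"spin":0},{"x":-4.5,"y":0,"z":0,"spin":0},{"x":-4.5,"y":0,"z":0,"spin":0},{"x":-4.5,"y":0,"z":0,"spin":0}]'; python3 -m crank '[{"x":-3,"y":0,"z":0,"spin":0},{"x":0,"y":0,"z":0,"spin":0.14},{"x":0,"y":0,"z":0,"spin":0.14},{"x":0,"y":0,"z":0,"spin":0},{"x":0,"y":0,"z":0,"spin":0}]';python3 -m crank '[{"x":0,"y":0,"z":0,"spin":0},{"x":0,"y":0,"z":0,"spin":0}]';python3 - <<'E'
from h import *
cv2.imwrite("pics/f.png",vision.get_image("wrist")); C=cam("wrist");s=ctrl.read_state();print(s['eef_pos'],s['tool_rot'],s['qpos'],C)
for n,z in dict(gauge=0,seat=45,anvil=15,knob_top=94,ring_mark=67).items():
  for d in vision.place_of(n,"wrist")[:3]: print(n,round(d['score'],2),np.round(d['point'],1),onz(C,d['point'],z).round(1))
E
```

```text
clock: 7.7
eef_pos: [503.6, 107.2, 185.3]
tool_rot: [3.131, -0.006, 1.566]
force: [1.6, -1.1, -0.6]
width: 24.8
clock: 8.2
eef_pos: [497.1, -124.1, 180.1]
tool_rot: [-3.141, -0.0, 1.56]
force: [0.5, -0.8, -0.8]
width: 24.6
clock: 8.7
eef_pos: [497.1, -151.9, 180.1]
tool_rot: [-3.141, 0.0, 1.284]
force: [0.7, -0.4, -0.2]
width: 24.4
clock: 8.9
eef_pos: [497.3, -152.0, 180.3]
tool_rot: [-3.142, -0.0, 1.282]
force: [0.2, -0.7, -1.5]
width: 24.7
[ 497.29524355 -152.06181348  180.27499682] [-3.14150891e+00 -1.31180389e-04  1.28132130e+00] [ 0.51643729  0.53806387 -0.40126706  1.92494536  0.30209083  0.73734124
 -0.34916059] (array([[299.27384222,   0.        , 254.32960212],
       [  0.        , 299.27384222, 185.73621226],
       [  0.        ,   0.        ,   1.        ]]), array([-0.00040333,  0.        ,  0.        ,  0.        ,  0.        ]), array([519.26126466, -80.55066185, 323.45037578]), array([[ 9.58617913e-01,  2.72441179e-01,  8.26286873e-02],
       [-2.84694689e-01,  9.16541697e-01,  2.80891887e-01],
       [ 7.93879536e-04, -2.92791943e-01,  9.56175846e-01]]))
gauge 0.9 [252.6 131.8] [ 506.7 -117.1    0. ]
seat 0.69 [256.2  85.7] [523.1 -74.3  45. ]
anvil 0.65 [254.2  87.6] [521.1 -74.7  15. ]
```

View pics/f.png

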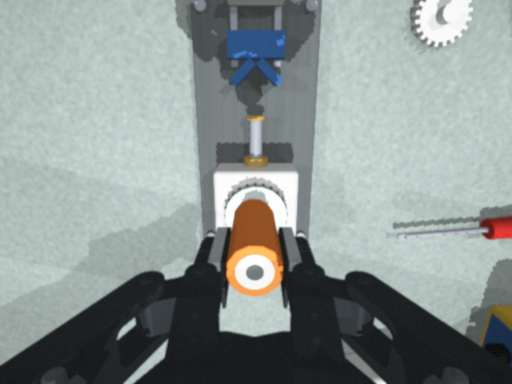

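```bash
python3 - <<'E'
import cv2
i=cv2.imread("pics/f.png")[0:170,185:330]
cv2.imwrite("pics/f2.png",cv2.resize(i,None,fx=4,fy=4,interpolation=cv2.INTER_CUBIC)[:600])
E
```

```text
(no output)
```

View pics/f2.png

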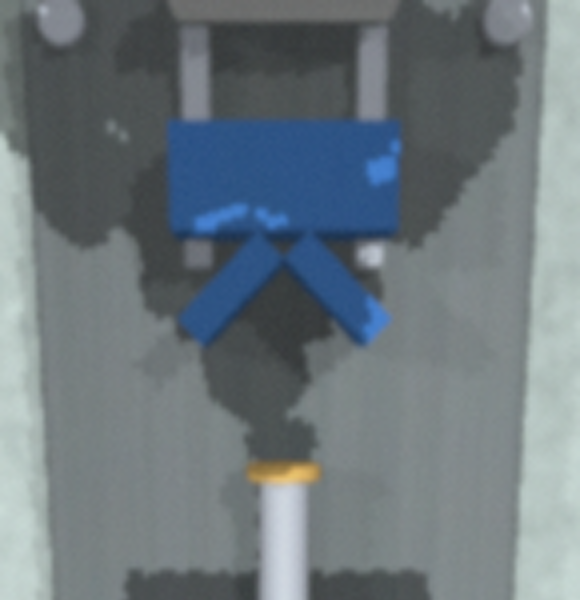

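```bash
python3 - <<'E'
from h import *
C=cam("wrist")
q=lambda x,y:((x+.5)/4-.5+185,(y+.5)/4-.5)
y=-.29
R=Ro.from_euler('z',-y)
s=ctrl.read_state();t=s['eef_pos']
for n,p,z in [("apex",q(285,262),39),("L",q(204,345),39),("R",q(362,346),39),("Lo",q(180,322),39),("Ro",q(389,320),39),("blkL",q(169,235),39),("blkR",q(399,235),39),("spL",q(248,470),27),("spR",q(319,470),27),("spaxis0",q(282,590),27),("eL0",q(30,200),15),("eL1",q(52,560),15),("eR0",q(542,100),15),("eR1",q(517,540),15),("rolltop",(254.7,272),180.3+29),("hL",(215.5,167),55),("hR",(297,167),55)]:
    w=onz(C,p,z); print(n,w.round(1), R.apply(w-t).round(1))
E
```

```text
apex [527.9 -57.8  39. ] [   2.3   99.3 -141.3]
L [505.4 -69.2  39. ] [ -15.9   81.9 -141.3]
R [539.5 -79.6  39. ] [  19.7   81.7 -141.3]
Lo [501.8 -63.   39. ] [ -21.2   86.8 -141.3]
Ro [546.8 -76.   39. ] [  25.7   87.2 -141.3]
blkL [505.  -45.2  39. ] [ -23.2  104.8 -141.3]
blkR [553.5 -59.6  39. ] [  27.4  104.8 -141.3]
spL [506.3 -99.2  27. ] [  -6.5   53.5 -153.3]
spR [ 522.8 -104.1   27. ] [  10.7   53.5 -153.3]
spaxis0 [ 505.9 -129.5   27. ] [   1.8   24.2 -153.3]
eL0 [474.7 -25.5  15. ] [ -57.9  115.  -165.3]
eL1 [ 450.9 -107.1   15. ] [ -57.4   30.  -165.3]
eR0 [595.5 -39.4  15. ] [  61.9  136.3 -165.3]
eR1 [ 566.7 -136.4   15. ] [  62.    35.1 -165.3]
rolltop [ 498.3 -152.2  209.3] [ 1.   0.3 29. ]
hL [ 467.  -132.1   55. ] [ -34.8   10.6 -125.3]
hR [ 538.9 -153.6   55. ] [  40.2   10.6 -125.3]
```

```bash
python3 -m crank '[{"x":3.8,"y":0.1,"z":0,"spin":0},{"x":3.8,"y":0.1,"z":0,"spin":0},{"x":0,"y":0,"z":3.5,"spin":0},{"x":0,"y":0,"z":3.5,"spin":0},{"x":0,"y":0,"z":2.5,"spin":0}]';python3 -m crank '[{"x":0,"y":0,"z":0,"spin":0},{"x":0,"y":0,"z":0,"spin":0},{"x":0,"y":0,"z":0,"spin":0}]';python3 - <<'E'
from h import *
cv2.imwrite("pics/g.png",vision.get_image("wrist"));cv2.imwrite("pics/gs.png",vision.get_image("side")); C=cam("wrist");s=ctrl.read_state();print(s['eef_pos'],s['tool_rot'])
i=cv2.imread("pics/gs.png")[130:240,240:380]
cv2.imwrite("pics/gs2.png",cv2.resize(i,None,fx=5,fy=5,interpolation=cv2.INTER_CUBIC))
E
```

```text
clock: 9.7
eef_pos: [520.4, -79.7, 83.7]
tool_rot: [-3.14, 0.0, 1.281]
force: [-0.8, 0.5, -0.5]
width: 24.1
clock: 10.0
eef_pos: [522.2, -80.1, 86.7]
tool_rot: [3.139, -0.001, 1.28]
force: [-0.1, 0.3, -1.3]
width: 24.5
[522.13538133 -80.23807729  86.79828317] [ 3.13872644e+00 -5.45345005e-04  1.27943650e+00]
```

View pics/g.png

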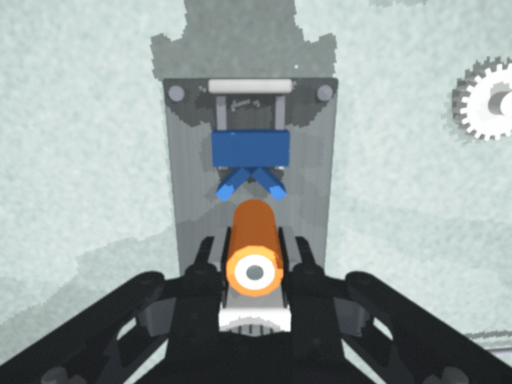

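View pics/gs2.png

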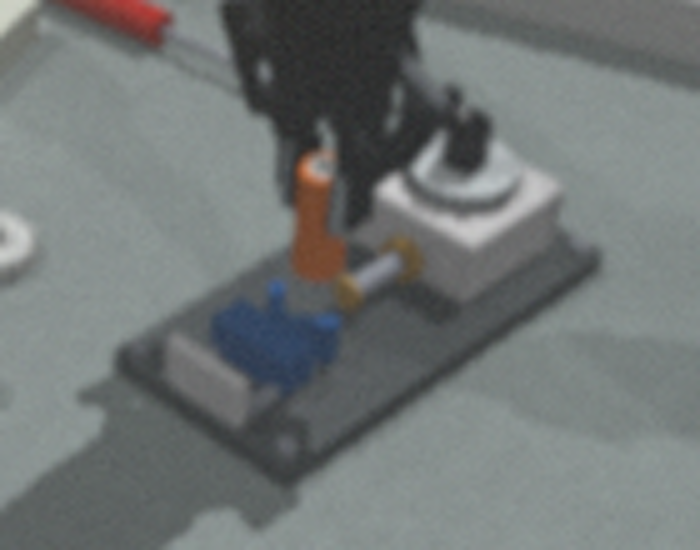

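```bash
python3 - <<'E'
import cv2
i=cv2.imread("pics/g.png")[70:300,155:350]
cv2.imwrite("pics/g2.png",cv2.resize(i,None,fx=4,fy=4,interpolation=cv2.INTER_CUBIC)[:600])
E
```

```text
(no output)
```

View pics/g2.png

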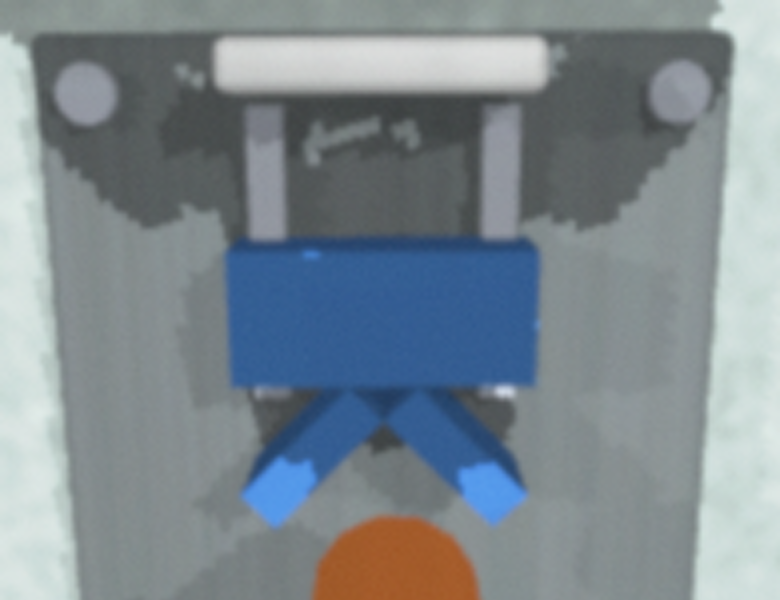

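```bash
python3 - <<'E'
from h import *
C=cam("wrist")
q=lambda x,y:((x+.5)/4-.5+155,(y+.5)/4-.5+70)
R=Ro.from_euler('z',.291)
s=ctrl.read_state();t=s['eef_pos'];print(t)
for n,p,z in [("apex",q(384,426),39),("L",q(275,527),39),("R",q(495,525),39),("Lo",q(243,495),39),("Ro",q(526,492),39),("blkL",q(232,386),39),("blkR",q(537,386),39),("plL",q(32,38),15),("plR",q(733,38),15),("rollbot far",q(397,516),t[2]-30.7),("rL",q(314,590),t[2]-30.7),("rR",q(480,590),t[2]-30.7),("rolltop",(254.7,271),t[2]+29.3)]:
    w=onz(C,p,z); print(n,w.round(1), R.apply(w-t).round(1))
print(s['clock'])
E
```

```text
[522.13538133 -80.23807729  86.79828317]
apex [527.3 -57.8  39. ] [ -1.5  23.  -47.8]
L [504.5 -69.5  39. ] [-20.    5.3 -47.8]
R [540.3 -79.9  39. ] [ 17.3   5.6 -47.8]
Lo [501.2 -62.5  39. ] [-25.2  11.  -47.8]
Ro [546.9 -75.7  39. ] [ 22.4  11.5 -47.8]
blkL [505.5 -44.2  39. ] [-26.3  29.8 -47.8]
blkR [553.3 -58.5  39. ] [ 23.6  29.7 -47.8]
plL [487.9  18.2  15. ] [-61.   84.5 -71.8]
plR [601.7 -15.8  15. ] [ 57.7  84.6 -71.8]
rollbot far [526.6 -67.7  56.1] [  0.7  13.3 -30.7]
rL [510.6 -75.8  56.1] [-12.4   1.  -30.7]
rR [535.5 -83.3  56.1] [ 13.7   0.9 -30.7]
rolltop [523.3 -79.5 116.1] [ 0.9  1.  29.3]
10.1
```

```bash
python3 -m crank '[{"x":0.05,"y":-0.23,"z":0,"spin":0},{"x":0,"y":0,"z":1.8,"spin":0},{"x":0,"y":0,"z":1.8,"spin":0},{"x":0,"y":0,"z":0,"spin":0},{"x":0,"y":0,"z":0,"spin":0}]';python3 -m crank '[{"x":0,"y":0,"z":0,"spin":0},{"x":0,"y":0,"z":0,"spin":0}]'
```

```text
clock: 10.6
eef_pos: [519.0, -78.8, 49.8]
tool_rot: [3.142, -0.0, 1.28]
force: [0.5, -0.1, -0.1]
width: 24.5
clock: 10.8
eef_pos: [519.6, -79.0, 50.2]
tool_rot: [3.14, -0.0, 1.28]
force: [-0.2, 0.1, -1.4]
width: 24.5
```

```bash
python3 -m crank '[{"x":0,"y":0,"z":0.35,"spin":0},{"x":0,"y":0,"z":0,"spin":0},{"x":0,"y":0,"z":0,"spin":0}]';python3 -m crank '[{"x":0,"y":0,"z":0.1,"spin":0},{"x":0,"y":0,"z":0,"spin":0},{"x":0,"y":0,"z":0,"spin":0}]'; python3 - <<'E'
from h import *
cv2.imwrite("pics/h.png",vision.get_image("wrist"))
E
```

```text
clock: 11.1
eef_pos: [518.9, -78.9, 45.8]
tool_rot: [3.142, 0.0, 1.28]
force: [-0.0, 0.7, -0.3]
width: 24.5
clock: 11.4
eef_pos: [519.0, -78.9, 45.7]
tool_rot: [3.141, 0.0, 1.28]
force: [-1.4, -0.3, 8.2]
width: 24.5
```

View pics/h.png

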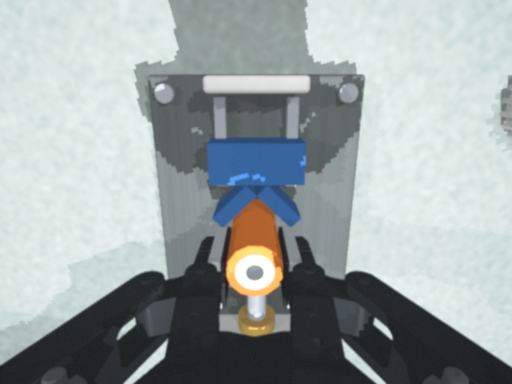

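```bash
python3 -m crank '[{"x":0,"y":0,"z":-0.05,"spin":0},{"x":0,"y":0,"z":0,"spin":0},{"x":0,"y":0,"z":0,"spin":0},{"x":0,"y":0,"z":0,"spin":0},{"x":0,"y":0,"z":0,"spin":0}]' 60;python3 - <<'E'
from h import *
cv2.imwrite("pics/i.png",vision.get_image("wrist"));cv2.imwrite("pics/is.png",vision.get_image("side"))
i=cv2.imread("pics/is.png")[130:240,240:380]
cv2.imwrite("pics/is2.png",cv2.resize(i,None,fx=5,fy=5,interpolation=cv2.INTER_CUBIC))
E
```

```text
clock: 11.95
eef_pos: [518.9, -78.9, 45.2]
tool_rot: [-3.141, -0.0, 1.28]
force: [0.2, -0.2, -1.0]
width: 51.4
```

View pics/i.png

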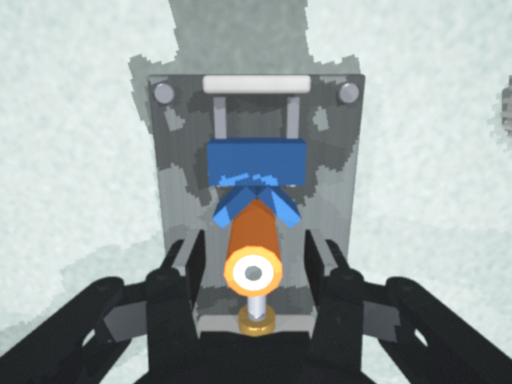

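View pics/is2.png

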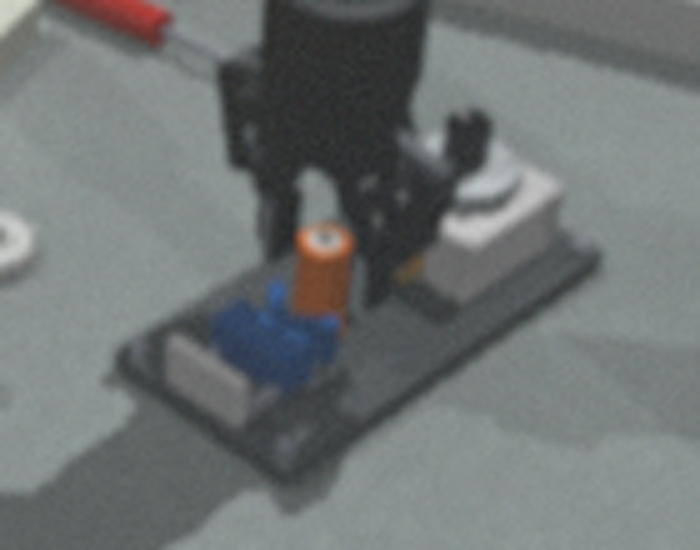

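```bash
python3 -m crank '[{"x":0,"y":0,"z":-2.5,"spin":0},{"x":0,"y":0,"z":-4.5,"spin":0},{"x":0,"y":0,"z":-3,"spin":0},{"x":-4,"y":0,"z":0,"spin":0},{"x":-4,"y":0,"z":0,"spin":0}]';python3 -m crank '[{"x":-3.2,"y":0,"z":0,"spin":0},{"x":0,"y":0,"z":1.5,"spin":0},{"x":0,"y":0,"z":1,"spin":0},{"x":0,"y":0,"z":0,"spin":0},{"x":0,"y":0,"z":0,"spin":0}]' ;python3 -m crank '[{"x":0,"y":0,"z":0,"spin":0},{"x":0,"y":0,"z":0,"spin":0}]' ;python3 - <<'E'
from h import *
cv2.imwrite("pics/j.png",vision.get_image("wrist")); C=cam("wrist");s=ctrl.read_state();print(s['eef_pos'],s['tool_rot'],s['qpos'])
i=cv2.imread("pics/j.png")[140:340,170:340]
cv2.imwrite("pics/j2.png",cv2.resize(i,None,fx=3,fy=3,interpolation=cv2.INTER_CUBIC))
E
```

```text
clock: 12.55
eef_pos: [497.0, -155.5, 146.7]
tool_rot: [3.138, -0.0, 1.283]
force: [-0.0, -1.5, -0.7]
width: 51.4
clock: 13.05
eef_pos: [487.2, -184.9, 120.2]
tool_rot: [-3.141, -0.001, 1.282]
force: [0.2, -0.4, -0.2]
width: 51.1
clock: 13.25
eef_pos: [487.3, -185.7, 120.7]
tool_rot: [3.141, -0.0, 1.281]
force: [0.5, 0.4, -0.0]
width: 51.3
[ 487.29431071 -185.76293238  120.72594232] [ 3.14074746e+00 -5.66380687e-05  1.28079496e+00] [ 0.55455794  0.62946015 -0.36477122  1.97206959  0.37812733  0.60503495
 -0.35044924]
```

View pics/j.png

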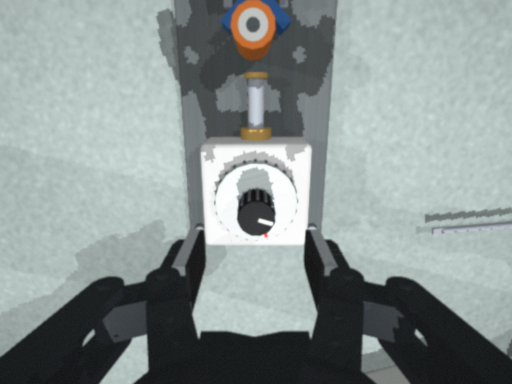

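View pics/j2.png

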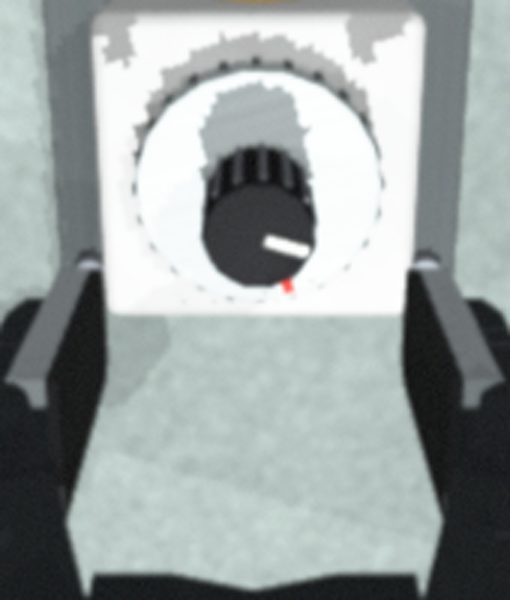

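```bash
python3 - <<'E'
from h import *
C=cam("wrist");q=lambda x,y:((x+.5)/3-.5+170,(y+.5)/3-.5+140)
R=Ro.from_euler('z',.291)
s=ctrl.read_state();t=s['eef_pos'];print(t)
for n,p,z in [("knob",q(259,233),94),("kL",q(202,230),94),("kR",q(316,230),94),("ring",q(258,184),67),("fingers L",(204,232),t[2]),("fR",(305,232),t[2])]:
    w=onz(C,p,z); print(n,w.round(1), R.apply(w-t).round(1))
E
```

```text
[ 487.29431071 -185.76293238  120.72594232]
knob [ 489.8 -183.9   94. ] [  1.9   2.5 -26.7]
kL [ 478.8 -180.    94. ] [ -9.8   3.1 -26.7]
kR [ 501.1 -186.6   94. ] [ 13.5   3.2 -26.7]
ring [ 490.  -183.1   67. ] [  1.8   3.3 -53.7]
fingers L [ 464.3 -173.1  120.7] [-25.6   5.5   0. ]
fR [ 515.2 -188.3  120.7] [27.4  5.6  0. ]
```

```bash
python3 -m crank '[{"x":0.17,"y":0.1,"z":0.5,"spin":0},{"x":0,"y":0,"z":1.5,"spin":0},{"x":0,"y":0,"z":1.5,"spin":0},{"x":0,"y":0,"z":0.5,"spin":0},{"x":0,"y":0,"z":0,"spin":0}]' 50;python3 -m crank '[{"x":0,"y":0,"z":0.2,"spin":0},{"x":0,"y":0,"z":0.2,"spin":0},{"x":0,"y":0,"z":0.2,"spin":0},{"x":0,"y":0,"z":0,"spin":0},{"x":0,"y":0,"z":0,"spin":0}]' ;python3 - <<'E'
from h import *
cv2.imwrite("pics/k.png",vision.get_image("wrist")); C=cam("wrist");s=ctrl.read_state();print(s['eef_pos'],s['tool_rot'],s['torque'])
i=cv2.imread("pics/k.png")[160:340,170:340]
cv2.imwrite("pics/k2.png",cv2.resize(i,None,fx=3,fy=3,interpolation=cv2.INTER_CUBIC))
cv2.imwrite("pics/ks.png",cv2.resize(vision.get_image("side")[130:220,270:380],None,fx=5,fy=5,interpolation=cv2.INTER_CUBIC))
E
```

```text
clock: 13.8
eef_pos: [487.8, -184.5, 79.6]
tool_rot: [-3.14, -0.0, 1.28]
force: [0.4, -0.5, 1.0]
width: 43.0
clock: 14.3
eef_pos: [488.3, -184.9, 74.5]
tool_rot: [3.141, 0.0, 1.28]
force: [0.8, -0.3, -0.4]
width: 42.7
[ 488.34440946 -184.90720708   74.47914096] [3.14127598e+00 1.16568064e-05 1.27969088e+00] [ 0.01580629 -0.02025228  0.00613716]
```

View pics/k2.png

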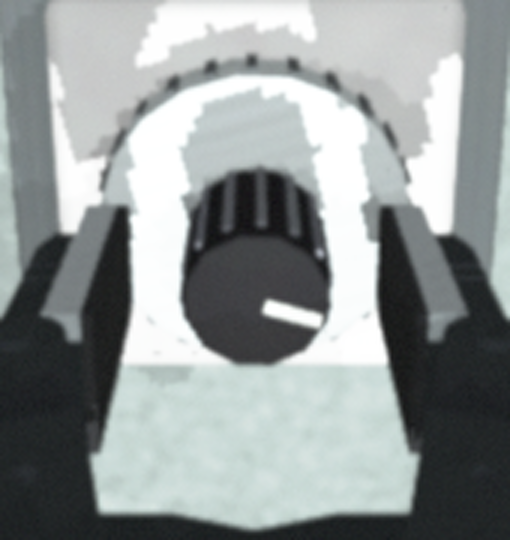

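View pics/ks.png

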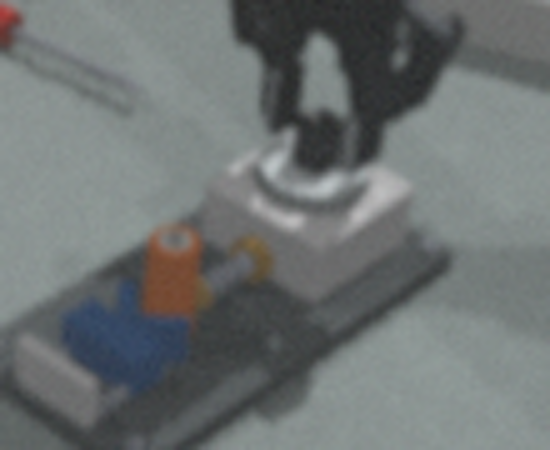

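```bash
python3 - <<'E'
from h import *
C=cam("wrist");q=lambda x,y:((x+.5)/3-.5+170,(y+.5)/3-.5+160)
R=Ro.from_euler('z',.291);t=ctrl.read_state()['eef_pos']
print(R.apply(onz(C,q(257,300),94)-t))
E
python3 -m crank '[{"x":0.05,"y":0.03,"z":0.15,"spin":0},{"x":0,"y":0,"z":0,"spin":0},{"x":0,"y":0,"z":0,"spin":0}]';python3 -m crank '[{"x":0,"y":0,"z":0,"spin":0},{"x":0,"y":0,"z":0,"spin":0},{"x":0,"y":0,"z":0,"spin":0},{"x":0,"y":0,"z":0,"spin":0},{"x":0,"y":0,"z":0,"spin":0}]' 0; python3 - <<'E'
from h import *
s=ctrl.read_state();print(s['eef_pos'],s['tool_rot'],s['torque'],s['force'],s['width'])
i=vision.get_image("wrist")[120:340,140:370]
cv2.imwrite("pics/l2.png",cv2.resize(i,None,fx=2.5,fy=2.5,interpolation=cv2.INTER_CUBIC))
E
```

```text
[ 1.25397186  0.81027301 19.5322176 ]
clock: 14.7
eef_pos: [488.7, -184.4, 72.8]
tool_rot: [-3.142, -0.0, 1.28]
force: [1.2, 0.3, 0.4]
width: 42.9
clock: 15.2
eef_pos: [488.8, -184.5, 73.1]
tool_rot: [3.141, 0.0, 1.28]
force: [-0.6, 0.2, 4.6]
width: 21.9
[ 488.82731362 -184.50629726   73.0561337 ] [3.14119266e+00 7.36093836e-05 1.27975066e+00] [ 0.09136483  0.17867812 -0.01428433] [-0.55808422  0.202203    4.57567396] 21.863464119077772
```

View pics/l2.png

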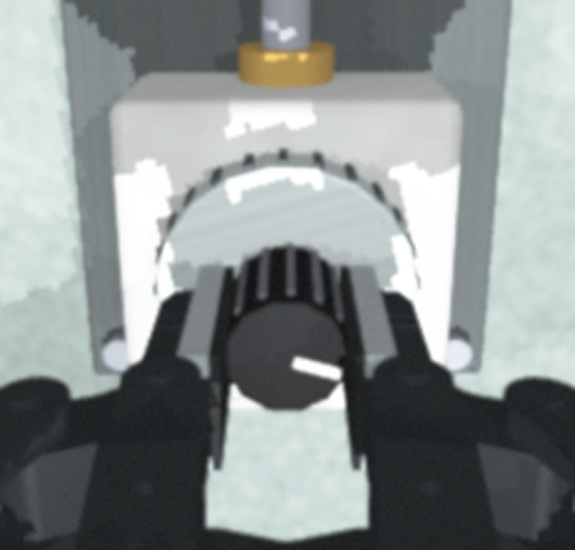

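```bash
cat > t.py <<'E'
from h import *
s=ctrl.read_state();print("yaw",s['tool_rot'][2].round(4),"tau",s['torque'].round(3),"F",s['force'].round(1),"z",s['eef_pos'].round(1))
E
python3 -m crank '[{"x":0,"y":0,"z":0,"spin":0.05},{"x":0,"y":0,"z":0,"spin":0.05},{"x":0,"y":0,"z":0,"spin":0.05}]'; python3 t.py; python3 -m crank '[{"x":0,"y":0,"z":0,"spin":0.05},{"x":0,"y":0,"z":0,"spin":0.05},{"x":0,"y":0,"z":0,"spin":0.05}]'; python3 t.py;python3 -m crank '[{"x":0,"y":0,"z":0,"spin":0.05},{"x":0,"y":0,"z":0,"spin":0.05},{"x":0,"y":0,"z":0,"spin":0.05}]'; python3 t.py
```

```text
clock: 15.55
eef_pos: [488.8, -184.5, 73.1]
tool_rot: [3.141, 0.0, 1.128]
force: [-0.5, 0.4, 5.2]
width: 22.1
yaw 1.1285 tau [0.051 0.194 0.188] F [-0.5  0.4  5.2] z [ 488.8 -184.5   73.1]
clock: 15.85
eef_pos: [488.8, -184.5, 73.1]
tool_rot: [3.141, 0.0, 0.979]
force: [-0.3, 0.7, 5.9]
width: 21.7
yaw 0.9786 tau [0.111 0.211 0.252] F [-0.3  0.7  5.9] z [ 488.8 -184.5   73.1]
clock: 16.15
eef_pos: [488.7, -184.5, 73.1]
tool_rot: [3.141, 0.0, 0.829]
force: [-1.1, 0.2, 5.8]
width: 22.1
yaw 0.8286 tau [0.09  0.185 0.143] F [-1.1  0.2  5.8] z [ 488.7 -184.5   73.1]
```

```bash

python3 -m crank '[{"x":0,"y":0,"z":0,"spin":0.05},{"x":0,"y":0,"z":0,"spin":0.05},{"x":0,"y":0,"z":0,"spin":0.05}]'; python3 t.py;python3 -m crank '[{"x":0,"y":0,"z":0,"spin":0.05},{"x":0,"y":0,"z":0,"spin":0.05},{"x":0,"y":0,"z":0,"spin":0.05}]'; python3 t.py; python3 - <<'E'
from h import *
i=vision.get_image("wrist")
cv2.imwrite("pics/m.png",i); print(ctrl.read_state()['torque'])
cv2.imwrite("pics/ms.png",cv2.resize(vision.get_image("side")[130:220,270:380],None,fx=5,fy=5,interpolation=cv2.INTER_CUBIC))
E
```

```text
clock: 16.45
eef_pos: [488.7, -184.4, 73.1]
tool_rot: [3.141, 0.0, 0.679]
force: [-1.2, 0.4, 5.9]
width: 21.8
yaw 0.6786 tau [0.092 0.242 0.191] F [-1.2  0.4  5.9] z [ 488.7 -184.4   73.1]
clock: 16.75
eef_pos: [488.7, -184.4, 73.1]
tool_rot: [3.141, 0.0, 0.529]
force: [-1.4, -0.6, 5.1]
width: 21.9
yaw 0.5286 tau [0.046 0.228 0.19 ] F [-1.4 -0.6  5.1] z [ 488.7 -184.4   73.1]
[0.11782522 0.23197511 0.05195452]
```

View pics/m.png

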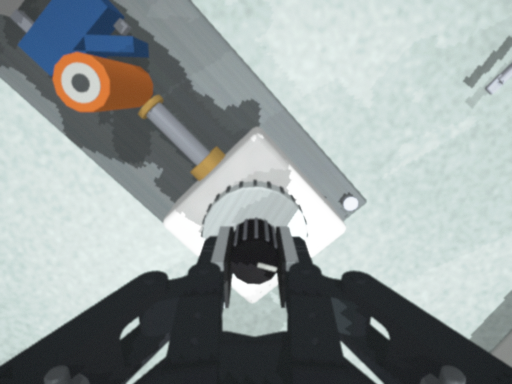

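View pics/ms.png

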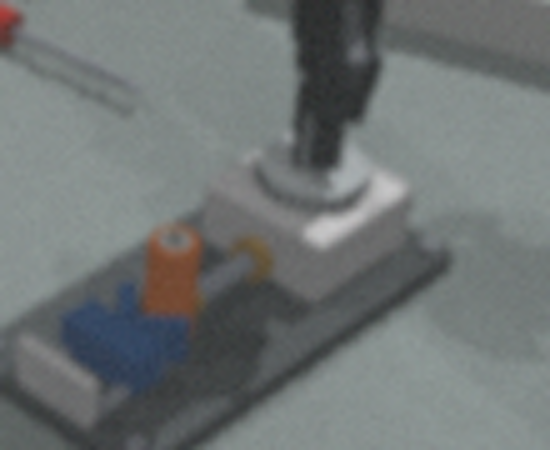

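```bash
cat > t.py <<'E'
from h import *
s=ctrl.read_state();print("yaw",s['tool_rot'][2].round(4),"tau",s['torque'][2].round(3))
E
python3 -m crank '[{"x":0,"y":0,"z":0,"spin":0.03},{"x":0,"y":0,"z":0,"spin":0.03}]' >/dev/null; python3 t.py
python3 -m crank '[{"x":0,"y":0,"z":0,"spin":0.03}]'>/dev/null; python3 t.py
python3 -m crank '[{"x":0,"y":0,"z":0,"spin":0.03}]'>/dev/null; python3 t.py
python3 -m crank '[{"x":0,"y":0,"z":0,"spin":0.03}]'>/dev/null; python3 t.py
python3 -m crank '[{"x":0,"y":0,"z":0,"spin":0.03}]'; python3 t.py
python3 - <<'E'
from h import *
i=vision.get_image("wrist")
cv2.imwrite("pics/n.png",i)
cv2.imwrite("pics/ns.png",cv2.resize(vision.get_image("side")[130:220,270:380],None,fx=5,fy=5,interpolation=cv2.INTER_CUBIC))
E
```

```text
yaw 0.4695 tau 0.191
yaw 0.4395 tau 0.174
yaw 0.4094 tau 0.198
yaw 0.3795 tau 0.24
clock: 17.45
eef_pos: [488.7, -184.4, 73.1]
tool_rot: [3.141, 0.0, 0.349]
force: [-0.5, -0.2, 5.6]
width: 22.1
yaw 0.3495 tau 0.239
```

View pics/n.png

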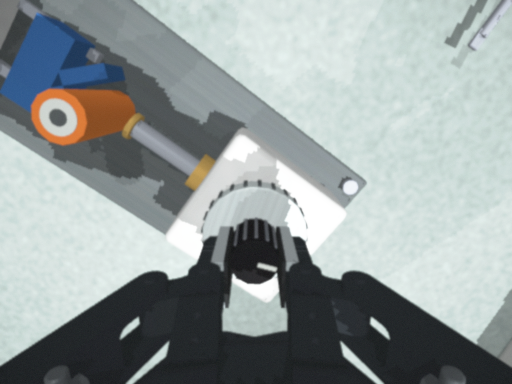

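View pics/ns.png

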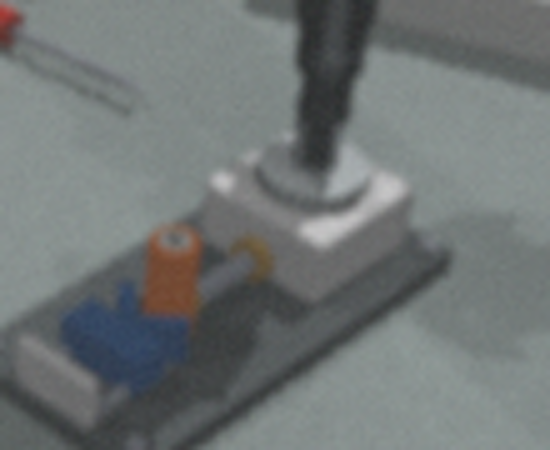

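```bash
cat > rl.py <<'E'
import sys
from h import *
def meas(im,C,z=75):
    # white annulus on roller top: white pixels enclosed in orange
    h=cv2.cvtColor(im,cv2.COLOR_BGR2HSV)
    o=((h[...,0]<18)&(h[...,1]>120)&(h[...,2]>110)).astype(np.uint8)
    n,l,st,_=cv2.connectedComponentsWithStats(o); k=1+np.argmax(st[1:,4]); o=(l==k).astype(np.uint8)
    cs,_=cv2.findContours(o,cv2.RETR_EXTERNAL,cv2.CHAIN_APPROX_NONE)
    f=np.zeros_like(o);cv2.drawContours(f,cs,-1,1,-1)
    hole=f&(1-o); ys,xs=np.nonzero(hole); 
    p=(xs.mean(),ys.mean()); return p,onz(C,p,z),len(xs)
if __name__=="__main__":
    im=vision.get_image("wrist"); C=cam("wrist"); cv2.imwrite(sys.argv[1],im)
    p,w,n=meas(im,C); R=Ro.from_euler('z',.291)
    print(np.round(p,1),w.round(1),n,"gauge-dir rel knob",R.apply(w-[488.7,-184.4,75]).round(1))
E
python3 t.py; python3 rl.py pics/o1.png
python3 -m crank '[{"x":0,"y":0,"z":0,"spin":0.03},{"x":0,"y":0,"z":0,"spin":0.03}]'>/dev/null; python3 t.py
python3 -m crank '[{"x":0,"y":0,"z":0,"spin":0.03}]'>/dev/null; python3 t.py;python3 rl.py pics/o2.png
python3 -m crank '[{"x":0,"y":0,"z":0,"spin":0.03}]'>/dev/null; python3 t.py
```

```text
yaw 0.3496 tau -0.014
[ 57.8 117. ] [519.1 -77.3  75. ] 1176 gauge-dir rel knob [ -1.6 111.3   0. ]
yaw 0.2895 tau 0.192
yaw 0.2595 tau 0.195
[ 49.6 135.3] [519.3 -77.3  75. ] 1117 gauge-dir rel knob [ -1.4 111.3   0. ]
yaw 0.23 tau 0.217
```

```bash

python3 -m crank '[{"x":0,"y":0,"z":0,"spin":0.03}]'>/dev/null; python3 t.py;python3 rl.py pics/o3.png
python3 -m crank '[{"x":0,"y":0,"z":0,"spin":0.03}]'>/dev/null; python3 t.py
python3 -m crank '[{"x":0,"y":0,"z":0,"spin":0.03}]'>/dev/null; python3 t.py;python3 rl.py pics/o4.png
```

```text
yaw 0.1996 tau 0.221
[ 45.4 147.7] [519.2 -77.3  75. ] 1075 gauge-dir rel knob [ -1.5 111.3   0. ]
yaw 0.17 tau 0.194
yaw 0.1395 tau 0.18
[ 42.  160.2] [519.2 -77.3  75. ] 1039 gauge-dir rel knob [ -1.5 111.4   0. ]
```

View pics/o4.png

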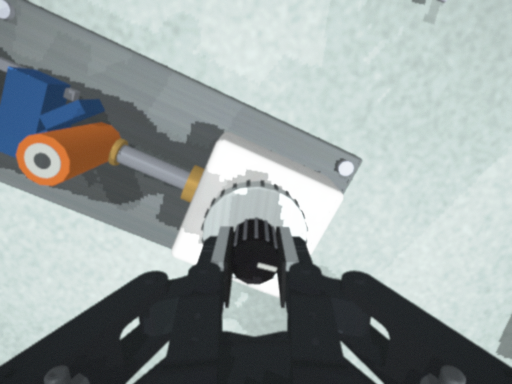

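```bash

python3 -m crank '[{"x":0,"y":0,"z":0,"spin":0.03}]'>/dev/null; python3 t.py;python3 rl.py pics/o5.png
python3 -m crank '[{"x":0,"y":0,"z":0,"spin":0.03}]'>/dev/null; python3 t.py;python3 rl.py pics/o6.png
python3 -m crank '[{"x":0,"y":0,"z":0,"spin":0.03}]'>/dev/null; python3 t.py;python3 rl.py pics/o7.png
python3 -m crank '[{"x":0,"y":0,"z":0,"spin":0.03}]'>/dev/null; python3 t.py;python3 rl.py pics/o8.png
```

```text
yaw 0.11 tau 0.181
[ 40.8 166.3] [519.3 -77.3  75. ] 1018 gauge-dir rel knob [ -1.4 111.3   0. ]
yaw 0.08 tau 0.174
[ 39.3 172.6] [519.3 -77.2  75. ] 999 gauge-dir rel knob [ -1.5 111.5   0. ]
yaw 0.0501 tau 0.185
[ 38.  178.6] [519.4 -76.9  75. ] 984 gauge-dir rel knob [ -1.4 111.8   0. ]
yaw 0.02 tau 0.19
[ 36.7 184.7] [519.4 -76.7  75. ] 966 gauge-dir rel knob [ -1.5 112.    0. ]
```

```bash

for k in 1; do
python3 -m crank '[{"x":0,"y":0,"z":0,"spin":0.03}]'>/dev/null; python3 t.py
python3 -m crank '[{"x":0,"y":0,"z":0,"spin":0.03}]'>/dev/null; python3 t.py;python3 rl.py pics/p1.png
python3 -m crank '[{"x":0,"y":0,"z":0,"spin":0.03}]'>/dev/null; python3 t.py
python3 -m crank '[{"x":0,"y":0,"z":0,"spin":0.03}]'>/dev/null; python3 t.py;python3 rl.py pics/p2.png
python3 -m crank '[{"x":0,"y":0,"z":0,"spin":0.03}]'; python3 t.py; done
```

```text
yaw -0.01 tau 0.166
yaw -0.0405 tau 0.137
[ 35.1 197. ] [519.5 -76.2  75. ] 933 gauge-dir rel knob [ -1.5 112.5   0. ]
yaw -0.07 tau 0.138
yaw -0.1004 tau 0.149
[ 34.3 209.2] [519.6 -75.7  75. ] 900 gauge-dir rel knob [ -1.5 113.    0. ]
clock: 19.65
eef_pos: [488.6, -184.3, 73.1]
tool_rot: [-3.141, 0.0, -0.13]
force: [-0.8, 0.9, 5.5]
width: 22.0
yaw -0.1299 tau 0.167
```

View pics/p2.png

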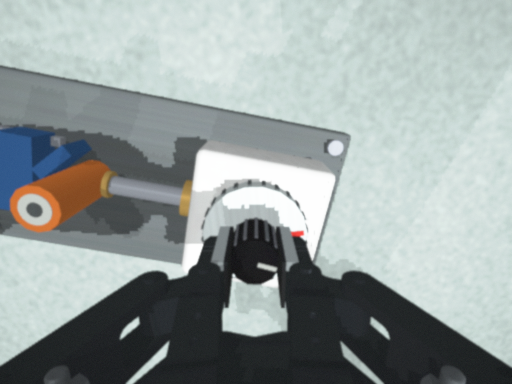

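```bash

python3 -m crank '[{"x":0,"y":0,"z":0,"spin":0.03}]'>/dev/null; python3 t.py
python3 -m crank '[{"x":0,"y":0,"z":0,"spin":0.03}]'>/dev/null; python3 t.py;python3 rl.py pics/p3.png
python3 -m crank '[{"x":0,"y":0,"z":0,"spin":0.03}]'>/dev/null; python3 t.py
python3 -m crank '[{"x":0,"y":0,"z":0,"spin":0.03}]'>/dev/null; python3 t.py;python3 rl.py pics/p4.png
python3 -m crank '[{"x":0,"y":0,"z":0,"spin":0.03}]'>/dev/null; python3 t.py;python3 rl.py pics/p5.png
```

```text
yaw -0.1604 tau 0.181
yaw -0.1904 tau 0.177
[ 34.6 227.3] [519.9 -75.   75. ] 850 gauge-dir rel knob [ -1.6 113.8   0. ]
yaw -0.2199 tau 0.184
yaw -0.2503 tau 0.225
[ 35.9 239.2] [520.  -74.5  75. ] 824 gauge-dir rel knob [ -1.6 114.2   0. ]
yaw -0.2798 tau 0.238
[ 36.8 244.9] [520.1 -74.3  75. ] 805 gauge-dir rel knob [ -1.5 114.5   0. ]
```

```bash

python3 -m crank '[{"x":0,"y":0,"z":0,"spin":0.02}]'>/dev/null; python3 t.py
python3 -m crank '[{"x":0,"y":0,"z":0,"spin":0.02}]'>/dev/null; python3 t.py;python3 rl.py pics/p6.png
python3 -m crank '[{"x":0,"y":0,"z":0,"spin":0.02}]'>/dev/null; python3 t.py;
python3 - <<'E'
from h import *
a=cv2.imread("pics/p5.png")[130:330,0:200]; b=cv2.imread("pics/p6.png")[130:330,0:200]
cv2.imwrite("pics/p56.png",cv2.resize(np.hstack([a,b]),None,fx=2,fy=2,interpolation=cv2.INTER_CUBIC))
E
```

```text
yaw -0.2996 tau 0.237
yaw -0.3198 tau 0.227
[ 38.4 252.6] [520.1 -74.   75. ] 788 gauge-dir rel knob [ -1.6 114.7   0. ]
yaw -0.3394 tau 0.232
```

View pics/p56.png

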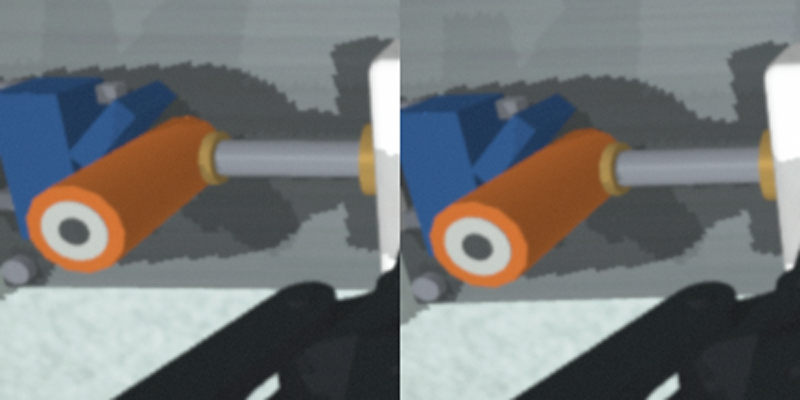

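```bash
cat > anv.py <<'E'
from h import *
import sys
s=ctrl.read_state();K,d,e,Rc=cam("wrist");Rt=Ro.from_euler('xyz',s['tool_rot']).as_matrix()
rel_R=Rt.T@Rc; rel_e=Rt.T@(e-s['eef_pos'])
def C_at(yaw,pos=(488.6,-184.3,73.1)):
    R=Ro.from_euler('xyz',[np.pi,0,yaw]).as_matrix(); return K,d,np.array(pos)+R@rel_e,R@rel_R
def rect(im,yaw,z,x0=-30,x1=30,y0=100,y1=160,s=4):
    gx,gy=np.meshgrid(np.arange(x0,x1,1/s),np.arange(y0,y1,1/s))
    P=Ro.from_euler('z',-.291).apply(np.c_[gx.ravel(),gy.ravel(),0*gx.ravel()])+[488.7,-184.4,z]
    q=proj(C_at(yaw),P).reshape(gx.shape+(2,)).astype(np.float32)
    return cv2.remap(im,q[...,0],q[...,1],cv2.INTER_CUBIC)[::-1]
E
python3 - <<'E'
from anv import *
L=[("o1",.3496),("o2",.2595),("o4",.1395),("o8",.02),("p2",-.1004),("p4",-.2503),("p6",-.3198)]
cv2.imwrite("pics/q1.png",np.hstack([rect(cv2.imread(f"pics/{n}.png"),y,39)[:,:] for n,y in L[::2]])[:, :800] )
E
```

```text
(no output)
```

View pics/q1.png

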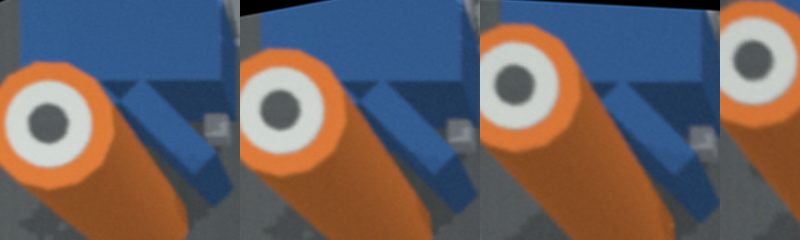

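```bash
cat >> anv.py <<'E'
def shift(ref,yr,im,yi):
    a=rect(ref,yr,39,5,32,112,135,8); b=rect(im,yi,39,5,32,112,135,8)
    f=lambda i:cv2.GaussianBlur((i[...,0].astype(np.float32)-i[...,2]),(0,0),2)
    W=np.eye(2,3,dtype=np.float32)
    try: cc,W=cv2.findTransformECC(f(a),f(b),W,cv2.MOTION_TRANSLATION,(3,200,1e-5),None,5)
    except cv2.error as ex: return None
    return (W[0,2]/8).round(2),(-W[1,2]/8).round(2),round(cc,3)
E
python3 - <<'E'
from anv import *
L=[("o1",.3496),("o2",.2595),("o4",.1395),("o5",.11),("o6",.08),("o7",.05),("o8",.02),("p1",-.0405),("p2",-.1004),("p3",-.1904),("p4",-.2503),("p5",-.2798),("p6",-.3198)]
ref=cv2.imread("pics/p2.png")
for n,y in L: print(n,y,shift(ref,-.1004,cv2.imread(f"pics/{n}.png"),y))
im=rect(cv2.imread("pics/p6.png"),-.3198,39,5,32,112,135,8);cv2.imwrite("pics/q2.png",np.hstack([rect(ref,-.1004,39,5,32,112,135,8),im]))
E
```

```text
o1 0.3496 (np.float32(-1.72), np.float32(1.85), 0.971)
o2 0.2595 (np.float32(-1.31), np.float32(1.22), 0.972)
o4 0.1395 (np.float32(-1.0), np.float32(0.71), 0.979)
o5 0.11 (np.float32(-0.92), np.float32(0.54), 0.979)
o6 0.08 (np.float32(-0.85), np.float32(0.49), 0.983)
o7 0.05 (np.float32(-0.72), np.float32(0.39), 0.988)
o8 0.02 (np.float32(-0.59), np.float32(0.31), 0.99)
p1 -0.0405 (np.float32(-0.29), np.float32(0.14), 0.996)
p2 -0.1004 (np.float32(0.0), np.float32(-0.0), 1.0)
p3 -0.1904 (np.float32(0.44), np.float32(-0.23), 0.994)
p4 -0.2503 (np.float32(0.6), np.float32(-0.18), 0.988)
p5 -0.2798 (np.float32(0.67), np.float32(-0.11), 0.986)
p6 -0.3198 (np.float32(0.72), np.float32(0.08), 0.981)
```

View pics/q2.png

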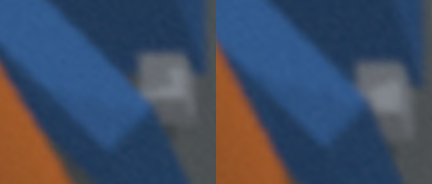

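Anvil tracking and torque agree: V contact began at a yaw of about -0.235, so the force is now about 6–7 N. I need about 0.08 rad more.

```bash

python3 -m crank '[{"x":0,"y":0,"z":0,"spin":0.02}]'>/dev/null; python3 t.py
python3 -m crank '[{"x":0,"y":0,"z":0,"spin":0.02}]'>/dev/null; python3 t.py;python3 rl.py pics/r1.png
python3 -m crank '[{"x":0,"y":0,"z":0,"spin":0.02}]'>/dev/null; python3 t.py;python3 rl.py pics/r2.png
python3 - <<'E'
from anv import *
ref=cv2.imread("pics/p2.png")
for n,y in [("p5",-.2798),("p6",-.3198),("r1",-.379),("r2",-.399)]:
    sh=shift(ref,-.1004,cv2.imread(f"pics/{n}.png"),y); print(n,sh, "anvil", round(float(sh[1])+2.6*(-.1004-y),2))
E
```

```text
yaw -0.3597 tau 0.247
yaw -0.3798 tau 0.201
[ 41.3 264.1] [520.2 -73.6  75. ] 759 gauge-dir rel knob [ -1.6 115.2   0. ]
yaw -0.3993 tau 0.287
[ 42.5 267.8] [520.2 -73.4  75. ] 752 gauge-dir rel knob [ -1.6 115.3   0. ]
p5 (np.float32(0.67), np.float32(-0.1), 0.986) anvil 0.37
p6 (np.float32(0.73), np.float32(0.08), 0.981) anvil 0.65
r1 (np.float32(0.69), np.float32(0.31), 0.974) anvil 1.03
r2 (np.float32(0.74), np.float32(0.49), 0.97) anvil 1.27
```

```bash

python3 -m crank '[{"x":0,"y":0,"z":0,"spin":0.02}]'>/dev/null; python3 t.py;python3 rl.py pics/r3.png
python3 -m crank '[{"x":0,"y":0,"z":0,"spin":0},{"x":0,"y":0,"z":0,"spin":0}]'; python3 rl.py pics/r4.png
python3 -m crank '[{"x":0,"y":0,"z":0,"spin":0},{"x":0,"y":0,"z":0,"spin":0},{"x":0,"y":0,"z":0,"spin":0},{"x":0,"y":0,"z":0,"spin":0},{"x":0,"y":0,"z":0,"spin":0}]' 50;python3 t.py;python3 rl.py pics/r5.png
python3 - <<'E'
from anv import *
ref=cv2.imread("pics/p2.png")
for n,y in [("r2",-.399),("r3",-.419),("r4",-.4195),("r5",-.4195)]:
    sh=shift(ref,-.1004,cv2.imread(f"pics/{n}.png"),y); print(n,sh, "anvil", round(float(sh[1])+2.6*(-.1004-y),2))
E
```

```text
yaw -0.4193 tau 0.292
[ 43.7 271.5] [520.3 -73.3  75. ] 736 gauge-dir rel knob [ -1.6 115.5   0. ]
clock: 21.4
eef_pos: [488.7, -184.2, 73.1]
tool_rot: [-3.141, 0.0, -0.419]
force: [-1.2, 1.2, 5.8]
width: 21.7
[ 43.6 271.5] [520.2 -73.2  75. ] 734 gauge-dir rel knob [ -1.7 115.5   0. ]
clock: 21.95
eef_pos: [488.6, -184.5, 72.7]
tool_rot: [3.142, 0.0, -0.42]
force: [0.1, 0.6, -0.1]
width: 42.5
yaw -0.4204 tau -0.016
[ 42.9 272.2] [520.2 -73.2  75. ] 742 gauge-dir rel knob [ -1.7 115.5   0. ]
r2 (np.float32(0.75), np.float32(0.49), 0.97) anvil 1.27
r3 (np.float32(0.82), np.float32(0.49), 0.967) anvil 1.32
r4 (np.float32(0.91), np.float32(0.45), 0.967) anvil 1.28
r5 (np.float32(0.66), np.float32(0.9), 0.968) anvil 1.73
```

View pics/r5.png

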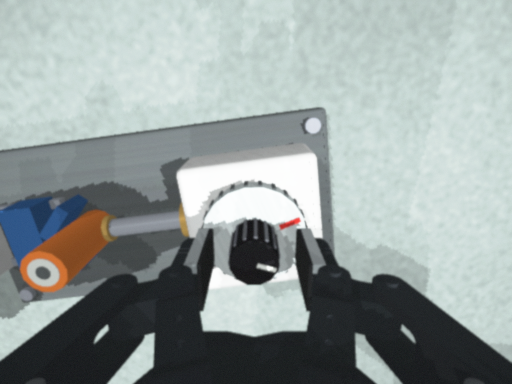

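```bash

python3 -m crank '[{"x":0,"y":0,"z":-2,"spin":0},{"x":0,"y":0,"z":-4,"spin":0},{"x":0,"y":0,"z":-4,"spin":0},{"x":-4,"y":0,"z":-4,"spin":0},{"x":-4,"y":0,"z":0,"spin":0}]';python3 -m crank '[{"x":0,"y":0,"z":0,"spin":0},{"x":0,"y":0,"z":0,"spin":0},{"x":0,"y":0,"z":0,"spin":0}]';python3 rl.py pics/s.png; python3 - <<'E'
from h import *
def red(im,C,roi):
    x0,y0,x1,y1=roi;h=cv2.cvtColor(im,cv2.COLOR_BGR2HSV)
    m=((h[...,0]<8)|(h[...,0]>172))&(h[...,1]>110)&(h[...,2]>100);k=np.zeros_like(m);k[y0:y1,x0:x1]=1
    return m&k
C=cam("wrist");s=cv2.imread("pics/s.png")
print(C[2]); m=red(s,C,(150,100,400,300)); ys,xs=np.nonzero(m); print(len(xs),xs.mean(),ys.mean(),onz(C,(xs.mean(),ys.mean()),67)) if len(xs) else 0
cv2.imwrite("pics/ss.png",cv2.resize(vision.get_image("side")[130:220,270:380],None,fx=5,fy=5,interpolation=cv2.INTER_CUBIC))
E
```

```text
clock: 22.5
eef_pos: [422.9, -155.0, 211.9]
tool_rot: [-3.14, -0.01, -0.421]
force: [-0.5, -0.2, -0.5]
width: 42.9
clock: 22.8
eef_pos: [420.9, -154.0, 208.2]
tool_rot: [-3.142, -0.001, -0.42]
force: [-0.1, -0.0, -0.8]
width: 42.7
[127.8 114.2] [520.6 -73.7  75. ] 345 gauge-dir rel knob [ -1.2 115.2   0. ]
[ 489.88906736 -185.13095634  351.2748417 ]
```

View pics/s.png

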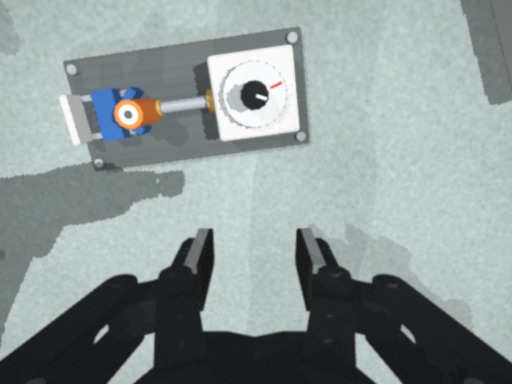

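View pics/ss.png

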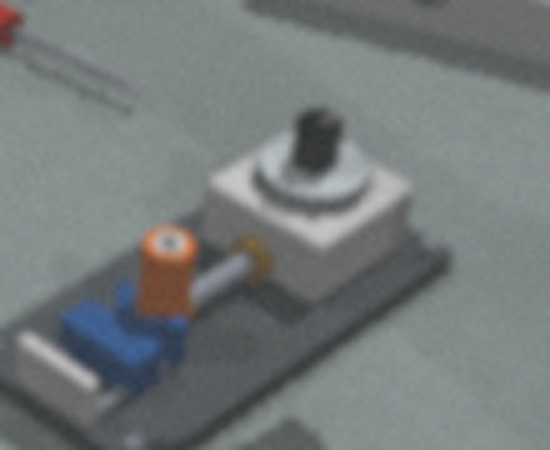

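```bash
python3 - <<'E'
from anv import *
# before: pic b pose and pic s pose, rectified at z=67
def rec(im,C,z=67,s=6):
    gx,gy=np.meshgrid(np.arange(-45,45,1/s),np.arange(-45,45,1/s))
    P=Ro.from_euler('z',-.291).apply(np.c_[gx.ravel(),gy.ravel(),0*gx.ravel()])+[489.5,-184,z]
    q=proj(C,P).reshape(gx.shape+(2,)).astype(np.float32)
    return cv2.remap(im,q[...,0],q[...,1],cv2.INTER_CUBIC)[::-1]
Cb=C_at(.258,(510.96,-154.64,281.24)); print(Cb[2])
Cs=cam("wrist")
out=[rec(cv2.imread("pics/b.png"),Cb)[:, :400],rec(cv2.imread("pics/s.png"),Cs)[:, :400]]
out=[rec(cv2.imread("pics/b.png"),Cb,s=4),rec(cv2.imread("pics/s.png"),Cs,s=4)]
cv2.imwrite("pics/u.png",np.hstack(out))
for o in out:
    h=cv2.cvtColor(o,cv2.COLOR_BGR2HSV)
    m=((h[...,0]<10)|(h[...,0]>170))&(h[...,1]>60)&(h[...,2]>120);ys,xs=np.nonzero(m);print(len(xs),xs.mean()/4-45,45-ys.mean()/4)
E
```

```text
[ 584.21730691 -135.51433338  424.3921529 ]
541 5.323475046210724 -21.188077634011094
455 6.098351648351645 -20.51593406593406
```

View pics/u.png

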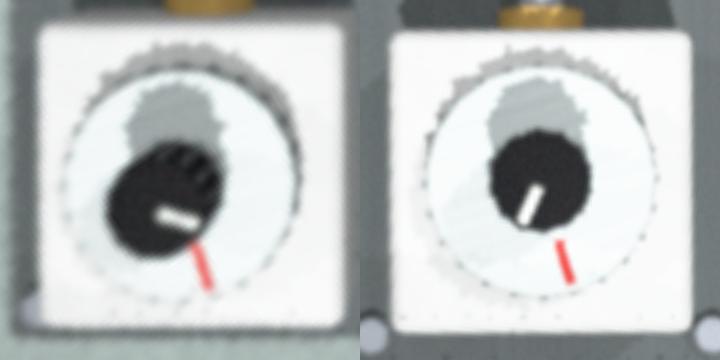

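The ring mark is unchanged within measurement error, the roller is seated, and the robot is clear. Handing in.

```bash
python3 -c "
from cell import ctrl
print(ctrl.finish_job())"
```

```text
the job is handed in; nothing more can be done
None
```

I handed the job in at about 23 s of the 72 s allowed. The orange roller stands in the V-block, pressed in by the spindle with roughly 12 N. No verdict was reported.

- **Placing:** I gripped the larger orange roller, stood it on the base plate about 4 mm short of the seat, and let go. It stood free of the fingers before I touched the knob.
- **Clamping:** I turned only the black knob, about 1.70 rad clockwise, in one grip. The roller began to slide at about 1.19 rad and met the V at about 1.5 rad.
- **Force:** My estimates range from 10 to 14 N:
  - The knob's turning angle past contact gives about 12 N.
  - The turning torque of 0.29 N m gives about 14 N, with noise of about ±4 N.
  - The V-block's movement in the images, 1.3 mm before release, gives about 10 N. The reading after release was 1.7 mm (14 N), but the arm had moved slightly by then, so I trust it less.
- **After release:** The roller did not shift when I let go (115.5 mm from the knob before and after), and it looks upright in the last pictures.
- **Ring:** The red mark is within about 1 mm of where it was, which is within measurement error.
- **Other things on the bench:** The robot never moved close enough to touch the other things. I did not measure their positions again at the end.

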